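# Dock the vacuum jug on the coffee brewer

### The arm

A 7-joint arm with a two-finger parallel gripper is mounted at the origin on the work surface. World frame = base frame: x ahead of the robot, y to its left, z up, the work surface at z = 0. Lengths are in m, angles in rad, forces in N, time in s.
With the tool pointing down it reaches from about 0.4 to 0.875 m from the base axis. Payload 19.3 kg.
Tool frame: the origin (TCP) lies on the centre line of the jaws, within the pads' length; the fingertips stand 14 mm ahead of it and the grasp point (between the pads) lies 5 mm behind it; z points along the fingers, y is the line along which they close (so a half turn about z gives the same grasp; the last joint's range is limited). The gripper opens to 85 mm and grips with 20 to 120 N. Pads are 22 mm wide; open, the fingers measure 114 mm over their backs; the gripper's body (76 mm by 85 mm) begins 54 mm behind the grasp point. The pads swing forward as they close: fully open they stand 13 mm farther back than shut.
Start: joints at [-1.331, 0.521, -0.036, 1.599, 0.021, 1.021, -0.113], TCP at [0.191, 0.595, 0.245] pointing down, gripper open.
Joint ranges: [-2.91, 2.91], [-0.3, 2.13], [-1.5, 1.42], [0.17, 2.43], [-1.26, 4.41], [0.16, 1.93], [-2.52, 2.52]. Speed limits (rad/s): [1.89, 1.89, 2.39, 2.39, 3.01, 3.01, 3.01].

### API

Orientations are given as [roll, pitch, yaw] about the fixed x, y, z axes, in that order (R = Rz(yaw) Ry(pitch) Rx(roll)).
In Python, from workcell import bot, grab_frame, regions_of gives the robot as it stands. The module is installed in compiled form; this text tells all that it offers.
- The arm moves only by the tool play_rows, never from a script. Its argument "plan" is a list of rows, each a list of 3 entries, a list of its own where there are three numbers: the shift along the tool's x, y, z in units of 2.5 cm (1.0 is 2.5 cm), then the turn, a rotation vector about the tool's x, y, z in units of 0.15 rad (1.0 is 0.15 rad), then the closure, from -1 (fully open) to 1 (shut). In form: [[[tx, ty, tz], [rx, ry, rz], jaw], ...]. A call has 1 to 20 rows; each row shifts and turns the commanded pose from where the row before left it, along the tool's axes as they then stand; what a row does not reach is not made up. A row lasts 1/8 s, in which the tool goes at most 62.5 mm and 10.7 degrees, less where a joint would pass 70% of its speed; a pose out of reach is approached as far as the arm can. A call with a number of a shift or a turn outside -1 to 1 is refused whole. A call with a gripper value outside its range is refused whole. The fingers move at their own pace and stop on an object; "newtons" is the grip in N (left out, the last holds). Time passes only in rows, so rows that do not move let the fingers close. It gives the time, the measured TCP pose, the force, the opening and the grip force at its end, in the units of the state.
- bot.observe(): the state, without advancing time (a new reading comes with each control period).
- grab_frame(name): name is "scene" or "side" or "wrist"; returns a dict with "pixels" (384x512x3 uint8, red, green, blue), "depth" (384x512 float32, m along the optical axis (not along the pixel's ray), 0 where there is no reading), "camera_matrix" (3x3 intrinsics, pixels), "R" (3x3) and "t" (3): a world point X has camera coordinates R X + t. Camera axes: x right, y down, z forward; pixel columns grow to the right and rows downward; lengths in m; the calibration is good to about 2 mm. A picture is of the moment at which its call begins.
- bot.job_done(): hands the job in; it is judged then, once.
Trained networks look in the newest picture that a camera, given by its name, has taken for a name from the list of things; names that differ only in an ending like _2 or _b are one class to them, and where a whole thing is asked for, a point or a joint stands for the part that bears it (a point fixed in the world has none). Each returns a list of dicts, best first, with "p" (0 to 1); they miss things now and then, are a little off and sometimes report something else, mostly with a low value. They report only what shows in the picture. A call takes as long as a camera call. They do not tell look-alikes from the thing itself.
- regions_of(thing, camera): "mask" (384x512 bool, what is visible of it) and "box" ([left, top, right, bottom] in pixels, round what is visible of it).
The state is a dict: "clock": time; "qpos": joint angles; "qd": joint speeds; "joint_efforts": joint torques, N m; "position": TCP position; "tool_rot": TCP orientation; "force": force on the tool from outside, world axes, zero at the start; "moment": the same for the moment, N m; "grip_width": finger opening in m; "finger_force": force on a finger pad.
Only numpy, scipy, OpenCV 4.12 (cv2) and the standard library are available. Lean on these libraries where they do the work, as an engineer would, in place of code of your own. Each camera call takes 0.05 s, during which the arm holds its last target. There are 200 camera calls.

### The job

Get the coffee brewer ready: set the steel vacuum jug on the swivel plate under the brew head so that its foot drops fully home over the plate's two pegs, and leave its handle pointing straight out of the front of the machine. The sockets are out of sight under the foot, so feel for the pegs and never force the jug; keep it upright, and do not disturb the tin, the mug and the carton standing about.

Things in the scene. Friction and masses are not known exactly. Their poses are not given: they have to be found in the camera images.
- brewer: Steel filter-coffee brewer, fixed, 200 wide, 350 deep, 400 high. Origin on the table under the jug plate's axis, z up, +x to the machine's back (front faces -x). Base x -80..270, y +-100, top z 46; tank column x 85..270; brew head above the bay x -75..270, y +-100, z 290..400. The bay under the head is open at the front and both sides
- dock (a point): Centre of the swivel plate's top (steel disc, radius 50), 52 above the table, axes as the brewer's: the jug's origin belongs here. The plate carries the pegs and lies turned up to 0.5 rad either way from square, not reported (stops at 0.7). It turns stiffly about its z (0.25 N m) and stays where left
- peg_tips (a point): Point on the plate's axis level with the tips of its two upright pegs, 12 above the plate; axes as the brewer's. The pegs are 9 thick, the last 2 mm tapered to 7, and stand 34 either side of the axis: along +-y when the plate is square, then a jug on them has its handle straight out of the front. They turn with the plate
- nozzle (a point): Lower end of the outlet nozzle (radius 12) of the black filter funnel under the head, on the plate's axis, 180 above the plate (30 above the lid of a jug that is home). The funnel is of radius 45 at 198 above the plate, 70 at 238; its small pull at the front reaches brewer x -96, y +-15, z 274..288. Axes as the brewer's
- jug: Steel vacuum jug, black foot, lid and handle, 0.5 to 0.8 kg, upright. Origin at the centre of its underside, z up; 104 across, 150 high; lip to +x (x 56, z 129..139), handle to -x. Flat underside with two round sockets 12 wide, 13 deep, 34 either side of the origin along y. On the pegs they let the foot down flat on the plate; else the jug stands 12 higher on the tips
- jug_handle (a point): Middle of the handle's upright grip, at x -93, z 85 of the jug, axes as the jug's. The grip is a bar 14 (along x) by 20 (along y) from z 37 to 123, its flat sides facing +-y, joined to the jug by arms at z 37..49 and 111..123; 34 free between bar and jug wall
- tin: Bystander: a round coffee tin, 90 across, 130 high, origin under its centre
- mug: Bystander: a white mug, 80 across, 95 high, handle to its +y, origin under its centre
- carton: Bystander: a cardboard carton, 80 (x) by 130 (y), 70 high, origin under its centre
Not all that is in view belongs to the job. There is more than one size of the jug; the one meant has the size given above.

How it is judged:
By the outcome, as a careful person would: the job done as asked, in the order asked, and still so for the second after the job is handed in, with the robot touching nothing.
It also fails if it takes over 72 s, if anything falls off the work surface, if the arm or the gripper's body presses on something with over 40 N, if the wrist force passes 120 N, or if a joint passes its speed limit or range.

## Working session

There is one attempt and no reset: what is moved stays moved. The work goes in short steps, Python scripts to look and compute and a tool call to move; the robot and the scene stay as the last step left them, time stands still between calls to the robot, and variables do not carry over. Pictures are saved under pics/ and viewed, at most 12 in all, crops included, and the job is handed in when it is done.

Besides the shell and the picture viewer there is one more tool, called by a JSON object that holds its "method" and its "body", one argument or row to a line. play_rows: Moves the arm, as the interface text tells. Its arguments: {"type":"object","properties":{"plan":{"type":"array"},"newtons":{"type":"number"}},"required":["plan"]}

```bash
mkdir -p pics; cat > h.py <<'E'
import numpy as np,cv2
from workcell import bot,grab_frame,regions_of
def cloud(f):
    K=f['camera_matrix'];d=f['depth'];v,u=np.indices(d.shape)
    c=np.stack([(u-K[0,2])*d/K[0,0],(v-K[1,2])*d/K[1,1],d],-1)
    w=(c-f['t'])@f['R'];w[d==0]=np.nan
    return w
def proj(f,X):
    c=f['R']@np.array(X)+f['t'];p=f['camera_matrix']@c;return p[:2]/p[2]
E
python3 - <<'E'
from h import *
ims=[]
for n in ["scene","side"]:
    f=grab_frame(n);np.savez(n+'0.npz',**f);w=cloud(f)
    cv2.imwrite(f'pics/{n}0.png',f['pixels'][...,::-1])
    print(n,'cam at',-f['R'].T@f['t'], 'axis',f['R'][2])
    for t in ["brewer","jug","jug_handle","dock","nozzle","tin","mug","carton"]:
        for r in regions_of(t,n)[:3]:
            p=w[r['mask']];print(t,round(r['p'],2),r['box'],np.nanpercentile(p,[2,50,98],axis=0).round(3).tolist() if len(p) else 0)
print(bot.observe())
E
```

```text
scene cam at [ 0.75831546 -0.28811749  1.07783731] axis [-0.20455557  0.22986062 -0.95148364]
brewer 0.72 [168.4, 229.8, 227.4, 268.6] [[0.45, -0.303, 0.033], [0.544, -0.264, 0.144], [0.585, -0.212, 0.152]]
brewer 0.62 [279.7, 50.0, 468.0, 198.9] [[0.495, 0.022, 0.041], [0.668, 0.161, 0.398], [0.827, 0.334, 0.408]]
jug 0.81 [148.4, 268.8, 184.4, 313.9] [[0.485, -0.464, -0.002], [0.543, -0.415, 0.085], [0.574, -0.376, 0.105]]
jug 0.71 [169.4, 227.0, 229.1, 268.7] [[0.444, -0.303, 0.006], [0.543, -0.264, 0.14], [0.585, -0.212, 0.152]]
jug 0.55 [168.2, 153.7, 195.9, 200.2] [[0.288, -0.197, 0.001], [0.334, -0.154, 0.084], [0.361, -0.118, 0.105]]
jug_handle 0.98 [168.8, 223.4, 229.6, 266.8] [[0.446, -0.303, 0.036], [0.543, -0.264, 0.144], [0.585, -0.213, 0.152]]
jug_handle 0.68 [148.8, 270.6, 186.4, 312.7] [[0.488, -0.451, -0.001], [0.544, -0.414, 0.087], [0.574, -0.377, 0.105]]
jug_handle 0.55 [167.8, 157.8, 196.9, 196.8] [[0.289, -0.195, 0.01], [0.332, -0.152, 0.084], [0.361, -0.116, 0.105]]
nozzle 0.83 [277.5, 50.5, 468.3, 198.1] [[0.493, 0.022, 0.039], [0.668, 0.162, 0.398], [0.828, 0
[... 2222 characters left out ...]
 array([-1.33117214,  0.52139201, -0.03629651,  1.59950101,  0.02122834,
        1.02111022, -0.11280722]), 'qd': array([-6.49313788e-04, -1.32379496e-03,  1.17345074e-03, -3.50966218e-05,
        1.69304145e-03, -5.81488677e-04,  1.18067932e-04]), 'joint_efforts': array([-2.17631619e-03, -9.26848054e+01,  1.97800912e+00, -3.70246625e+01,
        1.82592322e-02,  1.98258051e-03, -3.02558124e-05]), 'position': array([0.19058674, 0.5952218 , 0.24529545]), 'tool_rot': array([-3.14156964e+00,  2.74056357e-05,  2.83173013e+00]), 'force': array([ 0.74919039, -0.1463549 ,  0.08713695]), 'moment': array([-0.05447223, -0.05525863,  0.01637619]), 'finger_force': 0.0, 'grip_width': 0.08541620073441958}
```

View pics/scene0.png

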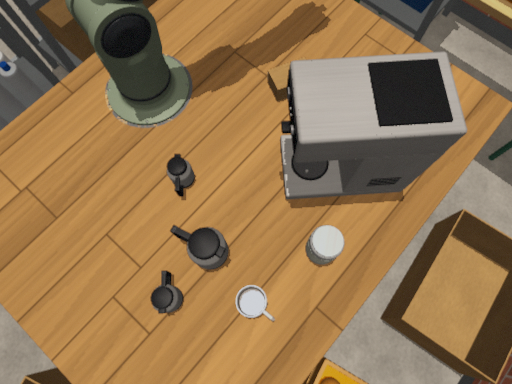

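View pics/side0.png

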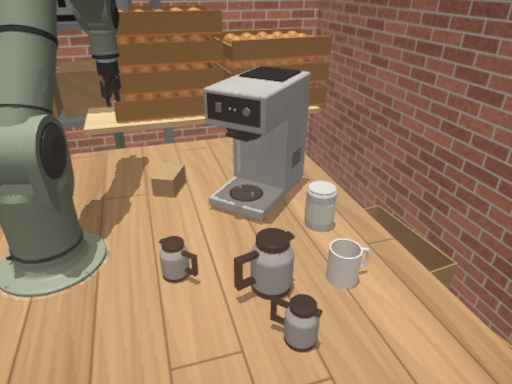

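Three look-alike jugs show in the scene view. The ones at (180,175) and (167,295) are only about 105 mm high. The one at (207,247), in the side view at (270,262), is 150 mm high, so it is the target. I'll measure that jug, the brewer and the pegs next.

```bash
cat > m.py <<'E'
from h import *
from scipy.optimize import least_squares
fs={n:dict(np.load(n+'0.npz')) for n in["scene","side"]}
ws={n:cloud(f) for n,f in fs.items()}
for n,w in ws.items():
    P=w.reshape(-1,3);P=P[~np.isnan(P[:,0])]
    b=P[(P[:,2]>.392)&(P[:,2]<.415)&(P[:,0]>.4)&(P[:,0]<.95)&(abs(P[:,1]-.17)<.25)]
    print(n,'head top',len(b),cv2.minAreaRect(b[:,:2].astype(np.float32)),np.median(b[:,2]))
    j=P[(np.hypot(P[:,0]-.535,P[:,1]+.265)<.15)&(P[:,2]>.01)&(P[:,2]<.17)&(P[:,1]>-.36)]
    def circ(q):
        r=least_squares(lambda p:np.hypot(q[:,0]-p[0],q[:,1]-p[1])-.052,[.543,-.263],loss='soft_l1',f_scale=.002);return r.x,np.sqrt(np.mean(r.fun**2))
    body=j[(j[:,2]>.02)&(j[:,2]<.11)];
    c=np.array([.545,-.263])
    for _ in range(4):
        q=body[np.hypot(*(body[:,:2]-c).T)<.06]; c,e=circ(q)
    print(' jug',c,e,len(q),'table z',np.median(P[(abs(P[:,0]-.45)<.03)&(abs(P[:,1]+.12)<.05)][:,2]))
    lid=j[j[:,2]>.143];print(' lid',len(lid),cv2.minEnclosingCircle(lid[:,:2].astype(np.float32)),lid[:,2].max())
    h=j[(np.hypot(*(j[:,:2]-c).T)>.08)&(np.hypot(*(j[:,:2]-c).T)<.108)&(j[:,2]>.03)]
    m=np.median(h[:,:2],0);print(' handle',len(h),m,'yaw jug x',np.arctan2(*(c-m)[::-1]), h[:,2].max())
    d=P[(np.hypot(P[:,0]-.57,P[:,1]-.13)<.1)&(P[:,2]>.057)&(P[:,2]<.075)]
    print(' peg pts',len(d),d.round(3).tolist()[:20])
f=fs['scene'];a=cv2.resize(f['pixels'][120:210,270:390],None,fx=5,fy=5,interpolation=2)
s=cv2.resize(fs['side']['pixels'][165:215,205:285],None,fx=6,fy=6,interpolation=2)
k=cv2.resize(f['pixels'][215:275,160:240],None,fx=4,fy=4,interpolation=2)
cv=np.zeros((600,800,3),np.uint8);cv[:300,:480]=s;
cv[300:540,:320]=k;a=cv2.resize(a,(400,300));cv[300:600,400:800]=a
cv2.imwrite('pics/crop1.png',cv[...,::-1])
E
python3 m.py
```

```text
scene head top 13641 ((0.6505995392799377, 0.19634778797626495), (0.3440994322299957, 0.19985707104206085), 44.993080139160156) 0.40001031661035813
 jug [ 0.53265843 -0.25619205] 0.0018678176326740832 308 table z -0.0009006278833967803
 lid 775 ((0.5333928465843201, -0.25661006569862366), 0.040125198662281036) 0.15404719435422576
 handle 77 [ 0.44817557 -0.28305102] yaw jug x 0.307816927860065 0.1257513433817736
 peg pts 20 [[0.647, 0.183, 0.067], [0.65, 0.181, 0.074], [0.649, 0.182, 0.064], [0.651, 0.179, 0.064], [0.563, 0.102, 0.058], [0.652, 0.178, 0.06], [0.655, 0.175, 0.07], [0.654, 0.177, 0.057], [0.657, 0.174, 0.069], [0.659, 0.172, 0.067], [0.661, 0.17, 0.065], [0.662, 0.168, 0.065], [0.589, 0.096, 0.065], [0.591, 0.099, 0.062], [0.591, 0.095, 0.063], [0.594, 0.096, 0.064], [0.596, 0.097, 0.065], [0.593, 0.093, 0.061], [0.595, 0.094, 0.064], [0.598, 0.095, 0.066]]
side head top 1987 ((0.6499477624893188, 0.1909032166004181), (0.3444151282310486, 0.1998888999223709), 44.59730529785156) 0.4000610483021617
 jug [ 0.53424844 -0.25806767] 0.001537399361345848 1259 table z -0.00026330320044932705
 lid 593 ((0.534896731376648, -0.2603956460952759), 0.04085766151547432) 0.15252922819436157
 handle 321 [ 0.4431605  -0.28969928] yaw jug x 0.3342358441200378 0.12492040949485081
 peg pts 116 [[0.586, 0.227, 0.075], [0.606, 0.223, 0.074], [0.612, 0.219, 0.074], [0.606, 0.222, 0.07], [0.607, 0.214, 0.074], [0.612, 0.217, 0.071], [0.615, 0.217, 0.071], [0.618, 0.214, 0.072], [0.606, 0.223, 0.066], [0.609, 0.218, 0.068], [0.612, 0.217, 0.068], [0.615, 0.214, 0.069], [0.617, 0.211, 0.07], [0.622, 0.213, 0.068], [0.623, 0.206, 0.072], [0.626, 0.202, 0.073], [0.628, 0.199, 0.074], [0.632, 0.2, 0.073], [0.638, 0.196, 0.074], [0.599, 0.223, 0.063]]
```

View pics/crop1.png

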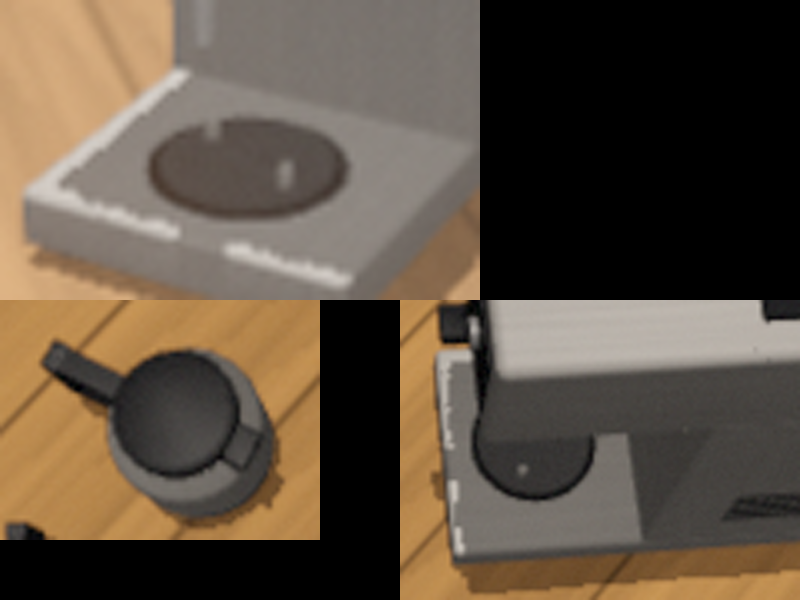

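The crop confirms the target: a lid with its lip at the right and the handle at the upper left, pixel (180,233) in the scene view. Both pegs show in the side view, at about (240,186) and (252,192), and one shows in the scene view at (306,171). Next I'll work out the peg positions, the plate angle and the tool target.

```bash
cat > p.py <<'E'
from h import *
from scipy.spatial.transform import Rotation as R
fs={n:dict(np.load(n+'0.npz')) for n in["scene","side"]}
def ray(f,u,v,z):
    d=f['R'].T@np.linalg.inv(f['camera_matrix'])@[u,v,1];c=-f['R'].T@f['t'];return c+d*(z-c[2])/d[2]
P={}
for n,(l,t,r,b) in dict(side=(225,180,270,204),scene=(296,160,330,182)).items():
    g=fs[n]['pixels'][t:b,l:r].astype(float).mean(2);h=g-cv2.blur(g,(9,9))
    print(n);print(g.astype(int)[:, :] if n=='scene' else '')
    for v,u in np.argwhere(h>14):print((l+u,t+v,int(g[v,u]),int(h[v,u])),end=' ')
    print()
for n,u,v in [('side',240.5,186),('side',252.5,192.8),('scene',306.5,170.8)]:print(n,ray(fs[n],u,v,.063))
print(np.array([.65,.1936])-.0975*np.array([1,1])/2**.5)
s=bot.observe();print(R.from_euler('xyz',s['tool_rot']).as_matrix().round(3))
E
python3 p.py
```

```text
side

(np.int64(229), np.int64(180), 188, 23) (np.int64(230), np.int64(180), 203, 42) (np.int64(231), np.int64(180), 198, 43) (np.int64(232), np.int64(180), 173, 23) (np.int64(228), np.int64(181), 189, 20) (np.int64(229), np.int64(181), 205, 41) (np.int64(230), np.int64(181), 199, 39) (np.int64(231), np.int64(181), 174, 19) (np.int64(227), np.int64(182), 192, 24) (np.int64(228), np.int64(182), 205, 39) (np.int64(229), np.int64(182), 198, 37) (np.int64(230), np.int64(182), 174, 17) (np.int64(245), np.int64(182), 137, 15) (np.int64(246), np.int64(182), 136, 14) (np.int64(247), np.int64(182), 136, 15) (np.int64(248), np.int64(182), 136, 14) (np.int64(250), np.int64(182), 135, 14) (np.int64(251), np.int64(182), 136, 14) (np.int64(252), np.int64(182), 136, 14) (np.int64(225), np.int64(183), 185, 20) (np.int64(226), np.int64(183), 197, 32) (np.int64(227), np.int64(183), 197, 34) (np.int64(228), np.int64(183), 189, 28) (np.int64(229), np.int64(183), 172, 15) (np.int64(240), np.int64(183), 137, 14) (np.int64(241), np.int64(183), 135, 14) (np.int64(242), np.int64(183), 135, 15) (np.int64(243)
[... 13782 characters left out ...]
) (np.int64(309), np.int64(181), 108, 54) (np.int64(310), np.int64(181), 107, 54) (np.int64(311), np.int64(181), 106, 52) (np.int64(312), np.int64(181), 112, 57) (np.int64(313), np.int64(181), 115, 58) (np.int64(314), np.int64(181), 114, 55) (np.int64(315), np.int64(181), 114, 51) (np.int64(316), np.int64(181), 115, 46) (np.int64(317), np.int64(181), 113, 38) (np.int64(318), np.int64(181), 113, 32) (np.int64(319), np.int64(181), 114, 27) (np.int64(320), np.int64(181), 113, 20) 
side [0.56881075 0.14748423 0.063     ]
side [0.59370691 0.0924385  0.063     ]
scene [0.59600865 0.09535381 0.063     ]
[0.58105709 0.12465709]
[[-0.952  0.305  0.   ]
 [ 0.305  0.952 -0.   ]
 [-0.    -0.    -1.   ]]
```

The plate is turned about -0.36 rad. The dock is at (0.581, 0.125) with brewer yaw about 0.783, and the jug is at (0.534, -0.258) with yaw about 0.32. I'll grasp the bar with the tool tilted 30° so the gripper clears the brew head.

```bash
cat > plan.py <<'E'
from h import *
from scipy.spatial.transform import Rotation as R
def T(yaw,tilt):
    y=np.array([-np.sin(yaw),np.cos(yaw),0]);z=np.array([np.sin(tilt)*np.cos(yaw),np.sin(tilt)*np.sin(yaw),-np.cos(tilt)])
    return R.from_matrix(np.c_[np.cross(y,z),y,z])
def plan(wps,jaw,start=None,vmax=.95,dec=2,n=None):
    s=bot.observe()
    p,r=(np.array(s['position']),R.from_euler('xyz',s['tool_rot'])) if start is None else start
    rows=[]
    for (tp,tr) in wps:
        tp=np.array(tp)
        rel=(r.inv()*tr).as_rotvec();k=n or int(np.ceil(max(np.abs(r.inv().apply(tp-p)).max()/.025,np.linalg.norm(tp-p)/.0265,np.abs(rel).max()/.15)/vmax))
        for i in range(k,0,-1):
            d=np.clip(np.round(r.inv().apply((tp-p)/i)/.025,dec),-1,1);w=np.clip(np.round((r.inv()*tr).as_rotvec()/i/.15,dec),-1,1)
            p=p+r.apply(d*.025);r=r*R.from_rotvec(w*.15)
            rows.append([(d+0.).tolist(),(w+0.).tolist(),jaw])
    print(len(rows));print(str(rows).replace(' ','').replace('.0,',',').replace('.0]',']').replace('-0,','0,').replace('-0]','0]'));print(p.round(4),r.as_euler('xyz').round(4))
    return p,r
E
python3 - <<'E'
from plan import *
s=bot.observe();r0=R.from_euler('xyz',s['tool_rot']);
c=plan([([.20,.58,.48],r0),([.42,.22,.48],T(-.2,0.1)),([.42,-.05,.45],T(.1,.3))],-1)
E
```

```text
39
[[[-0.05,-0.05,-0.94],[0,0,0],-1],[[-0.05,-0.05,-0.94],[0,0,0],-1],[[-0.06,-0.05,-0.94],[0,0,0],-1],[[-0.05,-0.05,-0.94],[0,0,0],-1],[[-0.06,-0.04,-0.94],[0,0,0],-1],[[-0.05,-0.05,-0.94],[0,0,0],-1],[[-0.06,-0.04,-0.94],[0,0,0],-1],[[-0.05,-0.05,-0.94],[0,0,0],-1],[[-0.06,-0.04,-0.93],[0,0,0],-1],[[-0.05,-0.05,-0.94],[0,0,0],-1],[[-0.75,-0.65,0],[0,-0.04,-0.04],-1],[[-0.75,-0.65,0],[0,-0.04,-0.04],-1],[[-0.74,-0.66,0.01],[0,-0.04,-0.04],-1],[[-0.74,-0.66,0.01],[0,-0.04,-0.04],-1],[[-0.74,-0.67,0.02],[0,-0.04,-0.04],-1],[[-0.73,-0.67,0.02],[0,-0.04,-0.04],-1],[[-0.73,-0.68,0.03],[0,-0.04,-0.04],-1],[[-0.72,-0.68,0.03],[0,-0.04,-0.05],-1],[[-0.72,-0.68,0.04],[0,-0.04,-0.04],-1],[[-0.71,-0.69,0.04],[0,-0.04,-0.05],-1],[[-0.71,-0.69,0.04],[-0.01,-0.04,-0.04],-1],[[-0.7,-0.7,0.05],[0,-0.04,-0.05],-1],[[-0.7,-0.7,0.05],[-0.01,-0.04,-0.04],-1],[[-0.69,-0.71,0.06],[0,-0.04,-0.05],-1],[[-0.69,-0.71,0.06],[-0.01,-0.04,-0.04],-1],[[-0.68,-0.72,0.06],[0,-0.03,-0.05],-1],[[-0.68,-0.73,0.06],[-0.01,-0.04,-0.04],-1],[[-0.17,-0.88,0.12],[-0.03,-0.11,-0.16],-1],[[-0.14,-0.89,0.12],[-0.03,-0.11,-0.16],-1],[[-0.12,-0.89,0.11],[-0.03,-0.11,-0.16],-1],[[-0.1,-0.89,0.11],[-0.03,-0.11,-0.16],-1],[[-0.08,-0.9,0.11],[-0.03,-0.11,-0.17],-1],[[-0.05,-0.9,0.11],[-0.04,-0.11,-0.16],-1],[[-0.03,-0.9,0.1],[-0.03,-0.11,-0.17],-1],[[0,-0.9,0.1],[-0.04,-0.11,-0.16],-1],[[0.02,-0.9,0.09],[-0.03,-0.11,-0.17],-1],[[0.05,-0.9,0.09],[-0.04,-0.11,-0.16],-1],[[0.07,-0.9,0.08],[-0.03,-0.11,-0.17],-1],[[0.09,-0.89,0.07],[-0.04,-0.11,-0.16],-1]]
[ 0.4199 -0.05    0.4501] [ 3.1411  0.2997 -3.042 ]
```

{"method": "play_rows", "body": {
  "plan": [
    [[0,0,-1],[0,0,0],-1],
    [[0,0,-1],[0,0,0],-1],
    [[0,0,-1],[0,0,0],-1],
    [[0,0,-1],[0,0,0],-1],
    [[0,0,-1],[0,0,0],-1],
    [[0,0,-1],[0,0,0],-1],
    [[0,0,-1],[0,0,0],-1],
    [[-0.3,-0.3,-0.9],[0,0,0],-1],
    [[-0.6,-0.6,-0.9],[0,0,0],-1],
    [[-0.7,-0.7,-0.2],[0,0,0],-1],
    [[-0.7,-0.7,0],[0,0,-0.1],-1],
    [[-0.7,-0.7,0],[0,0,-0.1],-1],
    [[-0.7,-0.7,0],[0,0,-0.1],-1],
    [[-0.7,-0.7,0],[0,0,-0.1],-1],
    [[-0.7,-0.7,0],[0,0,-0.1],-1],
    [[-0.7,-0.7,0],[0,0,-0.1],-1],
    [[-0.7,-0.7,0],[0,0,-0.1],-1],
    [[-0.7,-0.7,0],[0,0,-0.1],-1],
    [[-0.7,-0.7,0],[0,0,-0.1],-1],
    [[-0.7,-0.7,0],[0,0,-0.1],-1]
  ]
}}

```text
clock: 3.4
position: [0.3446, 0.3316, 0.4696]
tool_rot: [-3.141, -0.0, 2.982]
force: [0.6, -0.5, 0.3]
grip_width: 0.0857
finger_force: 0.0
```

```bash
python3 - <<'E'
from plan import *
s=bot.observe();print(s['clock'],s['position'],s['tool_rot'],s['qpos'].round(2))
c=plan([([.42,-.05,.47],T(.1,.25)),([.395,-.30,.25],T(.32,.52))],-1,dec=1)
E
```

```text
3.4 [0.34457752 0.33164471 0.46959943] [-3.14113515e+00 -3.56303978e-04  2.98176871e+00] [-0.98  0.11  0.1   1.61 -0.01  1.42  0.53]
30
[[[-0.3,-0.9,0],[0,-0.1,-0.1],-1],[[-0.3,-0.9,0],[0,-0.1,-0.1],-1],[[-0.3,-0.9,0],[0,-0.1,-0.1],-1],[[-0.3,-0.9,0],[0,-0.1,-0.1],-1],[[-0.3,-0.9,0],[0,-0.1,-0.1],-1],[[-0.3,-0.9,0],[0,-0.1,-0.1],-1],[[-0.3,-1,0],[0,-0.1,-0.1],-1],[[-0.2,-1,0],[0,-0.1,-0.1],-1],[[-0.2,-0.9,0],[0,-0.1,-0.1],-1],[[-0.2,-1,0.1],[0,-0.1,-0.1],-1],[[-0.2,-1,0.1],[0,-0.1,-0.1],-1],[[-0.2,-0.9,0],[0,-0.1,-0.1],-1],[[-0.2,-1,0.1],[-0.1,-0.1,-0.1],-1],[[-0.1,-1,0],[0,-0.1,-0.1],-1],[[-0.1,-0.9,0.1],[-0.1,-0.1,-0.2],-1],[[-0.2,-1,0],[0,-0.2,-0.1],-1],[[0.3,-0.7,0.6],[0,-0.1,-0.1],-1],[[0.3,-0.7,0.6],[0,-0.1,-0.1],-1],[[0.3,-0.7,0.6],[0,-0.1,-0.1],-1],[[0.4,-0.7,0.6],[-0.1,-0.1,-0.1],-1],[[0.4,-0.7,0.5],[0,-0.1,-0.1],-1],[[0.4,-0.7,0.5],[-0.1,-0.1,-0.1],-1],[[0.4,-0.7,0.5],[0,-0.1,-0.1],-1],[[0.4,-0.7,0.5],[-0.1,-0.2,-0.1],-1],[[0.5,-0.7,0.5],[0,-0.1,-0.1],-1],[[0.5,-0.6,0.5],[-0.1,-0.2,-0.1],-1],[[0.5,-0.7,0.5],[0,-0.1,-0.1],-1],[[0.5,-0.6,0.4],[-0.1,-0.2,-0.1],-1],[[0.5,-0.7,0.4],[0,-0.1,-0.1],-1],[[0.5,-0.6,0.5],[-0.1,-0.2,-0.1],-1]]
[ 0.3956 -0.2993  0.2492] [ 3.1374  0.5224 -2.8152]
```

{"method": "play_rows", "body": {
  "plan": [
    [[-0.3,-0.9,0],[0,-0.1,-0.1],-1],
    [[-0.3,-0.9,0],[0,-0.1,-0.1],-1],
    [[-0.3,-0.9,0],[0,-0.1,-0.1],-1],
    [[-0.3,-0.9,0],[0,-0.1,-0.1],-1],
    [[-0.3,-0.9,0],[0,-0.1,-0.1],-1],
    [[-0.3,-0.9,0],[0,-0.1,-0.1],-1],
    [[-0.3,-1,0],[0,-0.1,-0.1],-1],
    [[-0.2,-1,0],[0,-0.1,-0.1],-1],
    [[-0.2,-0.9,0],[0,-0.1,-0.1],-1],
    [[-0.2,-1,0.1],[0,-0.1,-0.1],-1],
    [[-0.2,-1,0.1],[0,-0.1,-0.1],-1],
    [[-0.2,-0.9,0],[0,-0.1,-0.1],-1],
    [[-0.2,-1,0.1],[0,-0.1,-0.1],-1],
    [[-0.1,-1,0],[0,-0.1,-0.1],-1],
    [[-0.1,-0.9,0.1],[-0.1,-0.1,-0.2],-1],
    [[-0.2,-1,0],[0,-0.2,-0.1],-1],
    [[0.3,-0.7,0.6],[0,-0.1,-0.1],-1],
    [[0.3,-0.7,0.6],[0,-0.1,-0.1],-1],
    [[0.3,-0.7,0.6],[0,-0.1,-0.1],-1],
    [[0.4,-0.7,0.6],[-0.1,-0.1,-0.1],-1]
  ]
}}

```text
clock: 5.9
position: [0.4131, -0.1225, 0.4059]
tool_rot: [-3.122, 0.311, -2.977]
force: [1.3, 0.3, 0.3]
grip_width: 0.0855
finger_force: 0.0
```

```bash
python3 - <<'E'
from plan import *
s=bot.observe();print(s['clock'],s['position'],s['tool_rot'],s['qpos'].round(2))
g=np.array([.4457,-.2873,.085]);r=T(.32,.52)
# grasp point 5mm behind TCP -> TCP = g+5mm z ; approach along tool z
z=r.apply([0,0,1]);tcp=g+.005*z
c=plan([(tcp-.10*z,r)],-1,dec=1)
print(tcp)
E
```

```text
5.9 [ 0.41306366 -0.12249932  0.40586905] [-3.12168261  0.31135502 -2.97709886] [-0.69 -0.24  0.75  2.05  0.13  0.96  1.75]
12
[[[0.4,-0.6,0.7],[0,-0.1,-0.1],-1],[[0.4,-0.6,0.7],[0,-0.1,-0.1],-1],[[0.4,-0.6,0.7],[-0.1,-0.1,-0.1],-1],[[0.4,-0.6,0.7],[0,-0.1,-0.1],-1],[[0.5,-0.5,0.7],[-0.1,-0.1,-0.1],-1],[[0.5,-0.5,0.7],[0,-0.1,-0.1],-1],[[0.5,-0.5,0.7],[-0.1,-0.1,-0.1],-1],[[0.5,-0.6,0.7],[0,-0.1,0],-1],[[0.5,-0.5,0.6],[-0.1,-0.2,-0.1],-1],[[0.5,-0.6,0.6],[0,-0.1,0],-1],[[0.5,-0.6,0.6],[-0.1,-0.2,-0.1],-1],[[0.6,-0.5,0.6],[0,-0.1,0],-1]]
[ 0.401  -0.3021  0.1684] [-3.1404  0.5186 -2.8276]
[ 0.44805828 -0.28651849  0.0806609 ]
```

{"method": "play_rows", "body": {
  "plan": [
    [[0.4,-0.6,0.7],[0,-0.1,-0.1],-1],
    [[0.4,-0.6,0.7],[0,-0.1,-0.1],-1],
    [[0.4,-0.6,0.7],[-0.1,-0.1,-0.1],-1],
    [[0.4,-0.6,0.7],[0,-0.1,-0.1],-1],
    [[0.5,-0.5,0.7],[-0.1,-0.1,-0.1],-1],
    [[0.5,-0.5,0.7],[0,-0.1,-0.1],-1],
    [[0.5,-0.5,0.7],[-0.1,-0.1,-0.1],-1],
    [[0.5,-0.6,0.7],[0,-0.1,0],-1],
    [[0.5,-0.5,0.6],[-0.1,-0.2,-0.1],-1],
    [[0.5,-0.6,0.6],[0,-0.1,0],-1],
    [[0.5,-0.6,0.6],[-0.1,-0.2,-0.1],-1],
    [[0.6,-0.5,0.6],[0,-0.1,0],-1],
    [[0,0,0],[0,0,0],-0.2]
  ]
}}

```text
clock: 7.52
position: [0.3479, -0.2285, 0.2605]
tool_rot: [-3.062, 0.493, -2.833]
force: [-0.3, -0.2, -0.1]
grip_width: 0.0699
finger_force: 0.0
```

```bash
python3 - <<'E'
from plan import *
s=bot.observe();print(s['clock'],s['position'],s['tool_rot'],s['qpos'].round(2),s['grip_width'])
f=grab_frame('wrist');cv2.imwrite('pics/w1.png',f['pixels'][...,::-1]);w=cloud(f)
P=w.reshape(-1,3);P=P[~np.isnan(P[:,0])]
h=P[(np.hypot(P[:,0]-.534,P[:,1]+.258)>.082)&(np.hypot(P[:,0]-.534,P[:,1]+.258)<.11)&(P[:,2]>.03)&(P[:,2]<.13)]
print('handle',len(h),np.percentile(h,[5,50,95],axis=0).round(4))
t=h[h[:,2]>.115];print('top',len(t),np.median(t,0))
lid=P[(P[:,2]>.143)&(P[:,2]<.16)&(np.hypot(P[:,0]-.534,P[:,1]+.258)<.06)]
if len(lid)>20:print('lid',len(lid),cv2.minEnclosingCircle(lid[:,:2].astype(np.float32)))
r=T(.32,.52)
z=r.apply([0,0,1]);tcp=np.array([.4457,-.2873,.085])+.005*z
print('in tool, target:',R.from_euler('xyz',s['tool_rot']).inv().apply(tcp-s['position']))
E
```

```text
7.525 [ 0.34791232 -0.22850027  0.26048272] [-3.06186993  0.49259596 -2.83348292] [-0.87 -0.3   1.42  2.38 -0.07  0.43  2.52] 0.06994220968131118
handle 1474 [[ 0.4341 -0.2924  0.0457]
 [ 0.4369 -0.2822  0.0975]
 [ 0.4508 -0.2729  0.1238]]
top 455 [ 0.44121473 -0.28210818  0.12304316]
lid 1832 ((0.5312079787254333, -0.25904572010040283), 0.04011508822441101)
in tool, target: [ 0.01645894 -0.06983452  0.20145336]
```

View pics/w1.png

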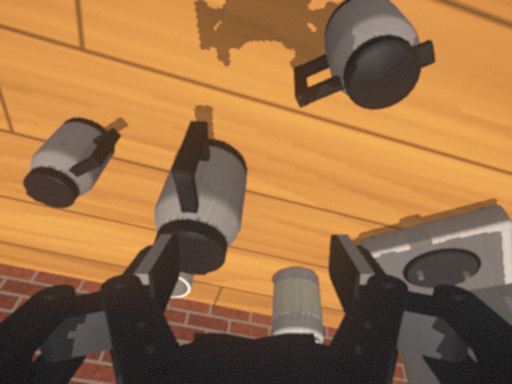

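The arm ran into joint limits because the IK drifted through j3, and j7 is at its stop. This picture shows the target jug at (205,190) and the look-alikes at (75,165) and (370,60). I'll fit a kinematic model to plan the half-turned grasp, which should put j7 near -0.8.

```bash
cat > kin.py <<'E'
import numpy as np
from scipy.spatial.transform import Rotation as R
from scipy.optimize import least_squares
LO=np.array([-2.91,-.3,-1.5,.17,-1.26,.16,-2.52]);HI=np.array([2.91,2.13,1.42,2.43,4.41,1.93,2.52])
D=[([-1.33117214,.52139201,-.03629651,1.59950101,.02122834,1.02111022,-.11280722],[.19058674,.5952218,.24529545],[-3.14156964,2.74e-5,2.83173013]),
([-.98,.11,.1,1.61,-.01,1.42,.53],[.34457752,.33164471,.46959943],[-3.14113515,-.000356,2.98176871]),
([-.69,-.24,.75,2.05,.13,.96,1.75],[.41306366,-.12249932,.40586905],[-3.12168261,.31135502,-2.97709886]),
([-.87,-.3,1.42,2.38,-.07,.43,2.52],[.34791232,-.22850027,.26048272],[-3.06186993,.49259596,-2.83348292])]
def fk(q,p,sg):
    # p: yaw0,bx,by,d1,d3,a3,d5,d7,a5,a7,tyaw
    A=R.from_euler('z',p[0]);x=np.array([p[1],p[2],p[3]])
    A=A*R.from_euler('z',sg[0]*q[0])*R.from_euler('y',q[1])*R.from_euler('z',sg[1]*q[2])
    x=x+A.apply([p[5],p[11],p[4]])
    A=A*R.from_euler('y',q[3])*R.from_euler('z',sg[2]*q[4]);x=x+A.apply([p[8],p[12],p[6]])
    A=A*R.from_euler('y',q[5])*R.from_euler('z',sg[3]*q[6]+p[10]);x=x+A.apply([0,0,p[7]])
    return x,A
E
cat > fit.py <<'E'
from kin import *
import itertools
best=None
for sg in itertools.product([-1,1],repeat=4):
  for t0 in (0,1.57,3.14,-1.57):
    def res(p):
        o=[]
        for q,x,e in D:
            X,A=fk(q,p,sg);o+=list((X-x)*3)+list((R.from_euler('xyz',e).inv()*A).as_rotvec())
        return np.array(o+list(.003*(p-p0)))
    p0=np.array([0,0,0,.33,.4,0,.4,.25,0,0,t0,0,0])
    r=least_squares(res,p0)
    if best is None or r.cost<best[0]:best=(r.cost,sg,r.x,r.fun[:24])
print(best[0],best[1],best[2].round(4).tolist());print(best[3].reshape(4,6).round(4))
np.savez('kin.npz',sg=best[1],p=best[2])
E
python3 fit.py
```

```text
5.420344567973302e-05 (-1, -1, -1, -1) [-0.0002, 0.0084, -0.0052, 0.3434, 0.5402, -0.0022, 0.4198, 0.3489, -0.0005, -0.0, 1.572, -0.0456, -0.0041]
[[ 0.0006  0.0005 -0.003   0.     -0.      0.0014]
 [-0.0013 -0.0024  0.0028 -0.0018 -0.0024  0.0032]
 [ 0.003   0.0019 -0.0004 -0.0035 -0.0032 -0.0029]
 [-0.0022 -0.0001  0.0007  0.0013  0.003  -0.0017]]
```

```bash
cat >> kin.py <<'E'
import os
if os.path.exists('kin.npz'):
    _k=np.load('kin.npz');P=_k['p'];SG=_k['sg']
def F(q):return fk(q,P,SG)
def T(yaw,tilt,flip=1):
    y=flip*np.array([np.sin(yaw),-np.cos(yaw),0]);z=np.array([np.sin(tilt)*np.cos(yaw),np.sin(tilt)*np.sin(yaw),-np.cos(tilt)])
    return R.from_matrix(np.c_[np.cross(y,z),y,z])
def err(q,x,A):
    X,B=F(q);return np.r_[x-X,.3*(A*B.inv()).as_rotvec()]
def jac(q,x,A):
    e=err(q,x,A);return np.array([(e-err(q+1e-5*np.eye(7)[i],x,A))/1e-5 for i in range(7)]).T
def step(q,x,A,it=4):
    for _ in range(it):
        free=np.ones(7,bool)
        for _ in range(3):
            J=jac(q,x,A)*free;dq=J.T@np.linalg.solve(J@J.T+1e-5*np.eye(6),err(q,x,A))
            n=q+dq;bad=((n<LO)|(n>HI))&free
            if not bad.any():break
            free&=~bad
        q=np.clip(q+dq*free,LO,HI)
    return q
def ik(x,A,q0,w=.02):
    r=least_squares(lambda q:np.r_[err(q,x,A)*10,w*(q-q0)],np.clip(q0,LO+.01,HI-.01),bounds=(LO,HI));return r.x,np.abs(err(r.x,x,A)).max()
E
python3 - <<'E'
from kin import *
np.set_printoptions(suppress=True,precision=2)
q=np.array(D[0][0])
x,A=F(q)
rows1=[[0,0,-1,0,0,0]]*7+[[-.3,-.3,-.9,0,0,0],[-.6,-.6,-.9,0,0,0],[-.7,-.7,-.2,0,0,0]]+[[-.7,-.7,0,0,0,-.1]]*10
rows2=[[-.3,-.9,0,0,-.1,-.1]]*6+[[-.25,-1,0,0,-.1,-.1]]*10+[[.3,-.7,.6,0,-.1,-.1]]*4
rows3=[[.45,-.55,.7,-.05,-.1,-.1]]*12
for rows in(rows1,rows2,rows3):
    for r in rows:
        x=x+A.apply(np.array(r[:3])*.025);A=A*R.from_rotvec(np.array(r[3:])*.15);q=step(q,x,A)
    print('sim',q)
for d in D:print('obs',np.array(d[0]))
# static IK
zt=lambda y,t:np.array([np.sin(t)*np.cos(y),np.sin(t)*np.sin(y),-np.cos(t)])
g=np.array([.4457,-.2873,.085]);d=np.array([.5813,.1247])
qc=np.array([.57,.5,0,1.8,0,.9,-.8])
for tilt in(.35,.45,.52,.65):
  for fl in (1,-1):
    for q0 in (qc,qc+[-.3,0,.4,0,.3,0,0],qc+[.3,0,-.4,0,-.3,0,0],qc+[0,0,0,0,1.5,0,0]):
      if fl==-1:q0=q0+[0,0,0,0,0,0,3.1]
      o=[]
      for n,yw,gp in(('grasp',.32,g),('dock.42',.42,np.r_[d-.093*np.array([np.cos(.42),np.sin(.42)]),.155]),('dock.78',.783,np.r_[d-.093*np.array([np.cos(.783),np.sin(.783)]),.137])):
        q,e=ik(gp+.005*zt(yw,tilt),T(yw,tilt,fl),q0);o.append((n,q,round(e,4)));q0=q
      if max(a[2] for a in o)<.01:print(tilt,fl);[print('  ',*a) for a in o]
E
```

```text
sim [-0.99  0.11  0.1   1.61 -0.01  1.42  0.53]
sim [-0.7  -0.21  0.76  2.    0.15  1.    1.71]
sim [-0.89 -0.2   1.38  2.39  0.1   0.34  2.31]
obs [-1.33  0.52 -0.04  1.6   0.02  1.02 -0.11]
obs [-0.98  0.11  0.1   1.61 -0.01  1.42  0.53]
obs [-0.69 -0.24  0.75  2.05  0.13  0.96  1.75]
obs [-0.87 -0.3   1.42  2.38 -0.07  0.43  2.52]
0.35 1
   grasp [ 1.04  0.6  -0.49  2.17 -0.07  0.22 -0.53] 0.0
   dock.42 [ 0.03  0.36 -0.34  2.31  0.4   0.16 -1.8 ] 0.0004
   dock.78 [ 0.49  0.5  -0.72  2.23  0.44  0.26 -1.32] 0.0
0.35 1
   grasp [ 1.05  0.6  -0.51  2.17 -0.03  0.22 -0.57] 0.0
   dock.42 [ 0.03  0.36 -0.34  2.31  0.4   0.16 -1.8 ] 0.0004
   dock.78 [ 0.49  0.5  -0.73  2.23  0.44  0.26 -1.32] 0.0
0.35 1
   grasp [ 1.03  0.6  -0.48  2.17 -0.1   0.22 -0.5 ] 0.0
   dock.42 [ 0.03  0.36 -0.34  2.31  0.4   0.16 -1.8 ] 0.0005
   dock.78 [ 0.49  0.5  -0.72  2.23  0.43  0.26 -1.32] 0.0
0.35 1
   grasp [ 1.24  0.67 -0.77  2.18  0.61  0.28 -1.19] 0.0
   dock.42 [ 0.11  0.36 -0.44  2.31  0.6   0.18 -1.99] 0.0001
   dock.78 [ 0.56  0.52 -0.82  2.23  0.6   0.29 -1.48] 0.0
0.35 -1
   grasp [ 1.07 
[... 1525 characters left out ...]
6  1.85] 0.0002
   dock.42 [ 0.81  0.69 -1.38  2.43  1.68  0.62  0.16] 0.0037
   dock.78 [ 0.99  0.85 -1.38  2.33  1.43  0.51  0.98] 0.0
0.52 -1
   grasp [ 1.44  0.76 -0.91  2.24  0.84  0.16  1.85] 0.0002
   dock.42 [ 0.81  0.69 -1.38  2.43  1.68  0.62  0.16] 0.0037
   dock.78 [ 0.99  0.85 -1.38  2.33  1.43  0.51  0.98] 0.0
0.52 -1
   grasp [ 1.44  0.76 -0.91  2.24  0.83  0.16  1.85] 0.0002
   dock.42 [ 0.81  0.69 -1.38  2.43  1.68  0.62  0.16] 0.0037
   dock.78 [ 0.99  0.85 -1.38  2.33  1.43  0.51  0.98] 0.0
0.52 -1
   grasp [ 1.45  0.76 -0.91  2.24  0.85  0.16  1.83] 0.0
   dock.42 [ 0.81  0.68 -1.38  2.43  1.68  0.62  0.16] 0.0037
   dock.78 [ 0.99  0.85 -1.38  2.33  1.43  0.51  0.98] 0.0
```

```bash
cat > ex.py <<'E'
from kin import *
np.set_printoptions(suppress=True,precision=2)
zt=lambda y,t:np.array([np.sin(t)*np.cos(y),np.sin(t)*np.sin(y),-np.cos(t)])
d=np.array([.5813,.1247]);rng=np.random.default_rng(0)
def hp(yw,z):return np.r_[d-.093*np.array([np.cos(yw),np.sin(yw)]),z]
G=np.array([.4457,-.2873,.075])
def marg(q):return np.minimum(q-LO,HI-q).min()
if __name__=='__main__':
  for fl in(1,-1):
   for tilt in(.45,.55,.65,.8,1.0,1.3):
    B=[]
    for k in range(25):
      q0=rng.uniform(LO,HI);q0[0]=rng.uniform(-.5,1.5)
      o=[]
      for yw,gp in((.783,hp(.783,.13)),(.42,hp(.42,.15)),(.32,G)):
        q,e=ik(gp+.005*zt(yw,tilt),T(yw,tilt,fl),q0);q0=q;o.append(q)
        if e>.002:break
      else:B.append((min(marg(q) for q in o),o))
    B.sort(key=lambda b:-b[0]);print(fl,tilt,len(B))
    for b in B[:1]:print(b[0].round(3),*b[1],sep='\n   ')
E
python3 ex.py
```

```text
1 0.45 0
1 0.55 0
1 0.65 0
1 0.8 0
1 1.0 0
1 1.3 0
-1 0.45 10
0.032
   [ 0.7   0.59 -0.94  2.3   1.03  0.21  1.3 ]
   [ 0.67  0.55 -1.15  2.4   1.58  0.44  0.22]
   [ 1.56  0.92 -1.19  2.22  1.26  0.47  1.44]
-1 0.55 0
-1 0.65 0
-1 0.8 0
-1 1.0 0
-1 1.3 0
```

```bash
cat > ex2.py <<'E'
from ex import *
import time
def TS(yw,tilt,side,fl):
    h=yw+side*np.pi/2; z=zt(h,tilt);y=fl*np.array([np.cos(yw),np.sin(yw),0]);return R.from_matrix(np.c_[np.cross(y,z),y,z]),z
t0=time.time()
for side in(0,1,-1):
 for fl in(1,-1):
  for tilt in((.42,.5,.6,.8,1.0) if side==0 else (.6,.75,.9,1.1,1.3)):
    B=[]
    for k in range(40):
      q0=rng.uniform(LO,HI);q0[0]=rng.uniform(-1.5,2);
      if k%2:q0[4]=rng.uniform(2,4.2)
      o=[]
      for yw,gp in((.783,hp(.783,.13)),(.42,hp(.42,.15)),(.32,G)):
        A,z=(T(yw,tilt,fl),zt(yw,tilt)) if side==0 else TS(yw,tilt,side,fl)
        r=least_squares(lambda q:np.r_[err(q,gp+.005*z,A)*10,.005*(q-q0)],np.clip(q0,LO+.01,HI-.01),bounds=(LO,HI),max_nfev=40);q=r.x
        q0=q;o.append(q)
        if np.abs(err(q,gp+.005*z,A)).max()>.002:break
      else:B.append((min(marg(q) for q in o),o))
    B.sort(key=lambda b:-b[0])
    if B:
      print(side,fl,tilt,len(B),B[0][0].round(3),*B[0][1])
print(time.time()-t0)
E
python3 ex2.py
```

```text
0 -1 0.42 16 0.055 [ 0.68  0.58 -0.93  2.28  0.93  0.24  1.38] [ 0.48  0.45 -0.89  2.37  1.47  0.29  0.32] [ 1.45  0.81 -1.02  2.21  1.09  0.35  1.55]
0 -1 0.5 2 0.0 [ 1.01  0.98 -1.5   2.32  1.45  0.69  0.97] [ 0.45  0.44 -0.81  2.43  2.01  0.25 -0.21] [ 1.57  0.9  -1.13  2.24  1.27  0.37  1.45]
1 1 0.6 23 0.567 [ 0.33  0.79 -0.46  1.67 -0.13  1.15  0.79] [ 0.38  0.67 -0.45  1.86 -0.34  0.94  0.64] [ 0.85  0.89 -0.27  1.58 -0.14  1.19  1.02]
1 1 0.75 27 0.579 [ 0.44  0.9  -0.6   1.58 -0.09  1.28  0.75] [ 0.53  0.78 -0.61  1.81 -0.31  1.01  0.63] [ 0.95  0.99 -0.41  1.47 -0.09  1.35  0.97]
1 1 0.9 23 0.425 [ 0.48  1.   -0.64  1.5  -0.12  1.4   0.75] [ 0.6   0.88 -0.66  1.76 -0.34  1.09  0.68] [ 0.98  1.09 -0.45  1.36 -0.1   1.5   0.96]
1 1 1.1 18 0.23 [ 0.57  1.17 -0.8   1.39 -0.08  1.55  0.67] [ 0.74  1.06 -0.83  1.69 -0.27  1.19  0.61] [ 1.07  1.25 -0.63  1.22 -0.04  1.7   0.86]
1 1 1.3 18 0.05 [ 0.58  1.3  -0.84  1.29 -0.13  1.69  0.65] [ 0.77  1.2  -0.86  1.63 -0.31  1.3   0.64] [ 1.07  1.38 -0.67  1.09 -0.09  1.88  0.83]
1 -1 0.6 10 0.363 [-0.26  0.85  0.48  1.66 -0.7   1.34 -1.
[... 1508 characters left out ...]
.96  0.61  0.38  2.09  0.6   0.7   2.43] [0.02 0.67 0.16 2.35 1.9  0.46 1.72]
-1 -1 0.75 18 0.027 [-1.18  0.76  0.65  2.3   1.22  0.33  2.04] [-1.06  0.69  0.41  2.08  0.68  0.77  2.28] [-0.07  0.75  0.15  2.4   1.98  0.66  1.5 ]
-1 -1 0.9 17 0.001 [-1.28  0.89  0.69  2.31  1.36  0.4   1.78] [-1.16  0.8   0.47  2.06  0.71  0.83  2.19] [-0.22  0.88  0.23  2.43  2.01  0.79  1.3 ]
-1 -1 1.1 24 0.003 [-1.42  1.1   0.74  2.31  1.35  0.44  1.61] [-1.29  0.97  0.57  2.03  0.68  0.88  2.13] [-0.42  1.08  0.33  2.43  1.95  0.89  1.1 ]
-1 -1 1.3 27 0.049 [-1.51  1.3   0.76  2.27  1.23  0.51  1.56] [-1.35  1.13  0.6   1.98  0.69  0.98  2.06] [-0.57  1.3   0.4   2.38  1.8   0.94  0.99]
90.23068952560425
```

```bash
cat > path.py <<'E'
from kin import *
from ex2 import TS
E
sed -i 's/^t0=time.time()/if __name__!="__main__":raise SystemExit\nt0=0/' ex2.py
cat > side.py <<'E'
from ex import *
from workcell import bot
def TS(yw,tilt):
    z=zt(yw+np.pi/2,tilt);y=np.array([np.cos(yw),np.sin(yw),0]);return R.from_matrix(np.c_[np.cross(y,z),y,z]),z
def pose(g,yw,tilt=1.0,back=0):
    A,z=TS(yw,tilt);return np.array(g)+(.005-back)*z,A
def pts(q):
    A=R.from_euler('z',P[0]-q[0])*R.from_euler('y',q[1])*R.from_euler('z',-q[2]);s=np.array(P[1:4]);e=s+A.apply([P[5],P[11],P[4]])
    A2=A*R.from_euler('y',q[3])*R.from_euler('z',-q[4]);w=e+A2.apply([P[8],P[12],P[6]]);return e,w,F(q)[0]
def brew(p):
    c,s=np.cos(.783),np.sin(.783);v=np.array(p[:2])-d;return np.array([c*v[0]+s*v[1],-s*v[0]+c*v[1],p[2]])
def rows(poses,q,jaw,dec=1,start=None):
    s=bot.observe();p,r=np.array(s['position']),R.from_euler('xyz',s['tool_rot'])
    out=[];
    for tp,tr in poses:
        a=np.clip(np.round(r.inv().apply(tp-p)/.025,dec),-1,1);w=np.clip(np.round((r.inv()*tr).as_rotvec()/.15,dec),-1,1)
        p=p+r.apply(a*.025);r=r*R.from_rotvec(w*.15);qn=step(q,p,r);
        out.append([(a+0.).tolist(),(w+0.).tolist(),jaw]);dq=np.abs(qn-q).max();q=qn
    return out,q,(p,r)
def show(o,q,pr):
    print(len(o),str(o).replace(' ','').replace('.0,',',').replace('.0]',']').replace('-0,','0,').replace('-0]','0]'));print('q',q,'pos',pr[0].round(4))
def lerp(a,b,n):
    rv=(a[1].inv()*b[1]).as_rotvec();return [(a[0]+(b[0]-a[0])*i/n,a[1]*R.from_rotvec(rv*i/n)) for i in range(1,n+1)]
E
python3 - <<'E'
from side import *
q0=np.array(bot.observe()['qpos'])
seed=np.array([1.02,1.17,-.55,1.3,-.07,1.6,.9])
tp,tA=pose([.4457,-.2873,.08],.32,1.0,back=.11)
qg,e=ik(tp,tA,seed,.005);print('pre-grasp',qg,e)
seed2=qg.copy()
N=30
L=[F(q0+(qg-q0)*i/N) for i in range(1,N+1)]
o,q,pr=rows(L,q0,-1)
o,q,pr=rows(L,q0,-1,dec=2)
print('end sim',q,np.abs(err(q,tp,tA)).max())
q=q0
for i,l in enumerate(L):
    q=step(q,*l)
    if i%5==4:
        print(i,q,'tcp',l[0].round(2),'|',*[brew(x).round(2) for x in pts(q)])
E
```

```text
pre-grasp [ 1.02  1.2  -0.54  0.97 -0.06  1.89  0.9 ] 4.709461312590868e-07
end sim [ 0.78  1.18  0.04  0.96 -0.42  1.93  1.19] 0.00015317234039776583
4 [-0.55 -0.05  1.09  2.15 -0.07  0.67  2.25] tcp [ 0.39 -0.27  0.33] | [-0.57  0.31  0.88] [-0.48 -0.04  0.66] [-0.42 -0.14  0.33]
9 [-0.44  0.28  1.06  1.91 -0.22  0.92  2.13] tcp [ 0.43 -0.28  0.35] | [-0.4   0.26  0.87] [-0.38 -0.12  0.69] [-0.39 -0.19  0.35]
14 [-0.22  0.61  0.96  1.67 -0.38  1.2   2.01] tcp [ 0.47 -0.29  0.29] | [-0.28  0.14  0.81] [-0.31 -0.24  0.64] [-0.37 -0.22  0.29]
19 [ 0.01  0.89  0.86  1.43 -0.51  1.49  1.86] tcp [ 0.49 -0.3   0.22] | [-0.24  0.01  0.71] [-0.32 -0.36  0.54] [-0.36 -0.24  0.22]
24 [ 0.26  1.12  0.77  1.2  -0.66  1.79  1.68] tcp [ 0.5  -0.32  0.16] | [-0.29 -0.11  0.61] [-0.4  -0.47  0.43] [-0.37 -0.25  0.16]
29 [ 0.78  1.18  0.04  0.96 -0.43  1.93  1.19] tcp [ 0.47 -0.37  0.14] | [-0.54 -0.19  0.55] [-0.56 -0.54  0.33] [-0.43 -0.28  0.14]
```

```bash
python3 - <<'E'
from side import *
q0=np.array(bot.observe()['qpos'])
s=bot.observe();c=(np.array(s['position']),R.from_euler('xyz',s['tool_rot']))
for ti in(.8,.9,1.0):
  for back in(0,.06,.1):
    g,e=ik(*pose([.4457,-.2873,.08],.32,ti,back),np.array([.95,1.09,-.45,1.36,-.1,1.5,.96]),.005);print(ti,back,g,round(e,4))
ti=.9
for w1 in ([.46,-.38,.38],[.48,-.42,.36],[.52,-.40,.40]):
    A,_=TS(.32,.5)
    L=lerp(c,(np.array(w1),A),22);L+=lerp(L[-1],pose([.4457,-.2873,.08],.32,ti,.09),14);L+=lerp(L[-1],pose([.4457,-.2873,.08],.32,ti,0),6)
    q=q0;dm=0
    for i,l in enumerate(L):
        qn=step(q,*l);dm=max(dm,np.abs(qn-q).max());q=qn
        if i%6==5 or i in(21,35):print(i,q,round(np.abs(err(q,*l)).max(),4),l[0].round(2),*[x.round(2) for x in pts(q)[:2]])
    print(w1,dm)
E
```

```text
0.8 0 [ 0.97  1.02 -0.44  1.43 -0.08  1.41  0.96] 0.0
0.8 0.06 [ 0.97  1.01 -0.43  1.3  -0.08  1.55  0.96] 0.0
0.8 0.1 [ 0.98  1.02 -0.43  1.2  -0.08  1.64  0.95] 0.0
0.9 0 [ 0.98  1.08 -0.45  1.36 -0.11  1.51  0.97] 0.0
0.9 0.06 [ 0.98  1.09 -0.44  1.21 -0.1   1.65  0.96] 0.0
0.9 0.1 [ 0.98  1.1  -0.44  1.1  -0.1   1.75  0.95] 0.0
1.0 0 [ 0.98  1.15 -0.45  1.29 -0.13  1.61  0.97] 0.0
1.0 0.06 [ 0.98  1.16 -0.45  1.13 -0.13  1.76  0.96] 0.0
1.0 0.1 [ 0.98  1.18 -0.44  1.   -0.13  1.86  0.95] 0.0
5 [-1.02 -0.3   1.42  2.16  0.23  0.77  1.71] 0.0147 [ 0.38 -0.27  0.29] [-0.09 -0.18  0.85] [ 0.26 -0.26  0.64]
11 [-1.08 -0.3   1.42  2.    0.25  1.02  1.25] 0.0451 [ 0.41 -0.31  0.33] [-0.08 -0.19  0.85] [ 0.3  -0.28  0.7 ]
17 [-1.07 -0.3   1.42  1.88  0.21  1.17  0.88] 0.0848 [ 0.44 -0.35  0.36] [-0.09 -0.19  0.85] [ 0.31 -0.3   0.74]
21 [-1.04 -0.3   1.42  1.82  0.15  1.23  0.62] 0.1156 [ 0.46 -0.38  0.38] [-0.09 -0.18  0.85] [ 0.3  -0.31  0.76]
23 [-1.04 -0.3   1.42  1.88  0.14  1.18  0.61] 0.128 [ 0.46 -0.38  0.34] [-0.09 -0.18  0.85] [ 0.3  -0.3   0.74]
29 [-1.04 -0.3   1.42  2.05  0.
[... 1549 characters left out ...]
2  1.84  0.22  1.14  0.84] 0.0956 [ 0.49 -0.37  0.37] [-0.08 -0.19  0.85] [ 0.32 -0.29  0.76]
21 [-1.11 -0.3   1.42  1.77  0.2   1.2   0.54] 0.1303 [ 0.52 -0.4   0.4 ] [-0.08 -0.19  0.85] [ 0.32 -0.3   0.78]
23 [-1.11 -0.3   1.42  1.83  0.19  1.16  0.53] 0.1413 [ 0.51 -0.39  0.36] [-0.08 -0.19  0.85] [ 0.32 -0.29  0.76]
29 [-1.11 -0.3   1.42  2.02  0.16  1.03  0.49] 0.1765 [ 0.49 -0.37  0.25] [-0.08 -0.19  0.85] [ 0.31 -0.26  0.69]
35 [-1.11 -0.3   1.42  2.18  0.13  0.89  0.46] 0.2137 [ 0.47 -0.35  0.13] [-0.08 -0.19  0.85] [ 0.28 -0.24  0.63]
41 [-1.11 -0.3   1.42  2.29  0.07  0.81  0.48] 0.196 [ 0.44 -0.28  0.08] [-0.08 -0.19  0.85] [ 0.26 -0.22  0.59]
[0.52, -0.4, 0.4] 0.19083440066903634
```

```bash
cat > s3.py <<'E'
from side import *
q0=np.array(bot.observe()['qpos']);ti=.9
seed=np.array([.98,1.1,-.44,1.1,-.1,1.7,.95])
def run(L,q,tag):
    dm=0
    for i,l in enumerate(L):
        qn=step(q,*l);dm=max(dm,(np.abs(qn-q)/[1.89,1.89,2.39,2.39,3.01,3.01,3.01]).max()*8);q=qn
        if i%6==5 or i==len(L)-1:print(tag,i,q,round(np.abs(err(q,*l)).max(),4),'tcp',l[0].round(2),'w',*[x.round(2) for x in pts(q)[1:2]],'spd%.2f'%dm)
    return q
for w1 in ([.48,-.40,.36],):
    A,_=TS(.32,.5);qW,e=ik(np.array(w1),A,seed,.005);print('qW',qW,e)
    L=[F(q0+(qW-q0)*i/26) for i in range(1,27)]
    q=run(L,q0,'a')
    g=[.4457,-.2873,.08]
    L=lerp(L[-1],pose(g,.32,ti,.10),14);q=run(L,q,'b')
    L=lerp(L[-1],pose(g,.32,ti,0),6);q=run(L,q,'c')
    up=[.4457,-.2873,.16];L=lerp(L[-1],pose(up,.32,ti),5);q=run(L,q,'d')
    pre=hp(.42,.16)-np.r_[.2*np.cos(.783),.2*np.sin(.783),0]
    L=lerp(L[-1],pose(pre,.42,ti),16);q=run(L,q,'e')
    L=lerp(L[-1],pose(hp(.42,.155),.42,ti),12);q=run(L,q,'f');print([brew(x).round(3) for x in pts(q)])
    for y in np.linspace(.42,.783,8):L=[pose(hp(y,.132),y,ti)];q=run(L,q,'g')
    print([brew(x).round(3) for x in pts(q)])
E
python3 s3.py
```

```text
qW [ 0.95  0.72 -0.43  1.07 -0.03  1.79  0.89] 1.4315374784745903e-07
a 5 [-0.45 -0.07  1.    2.08 -0.06  0.74  2.14] 0.0 tcp [ 0.39 -0.28  0.36] w [ 0.27 -0.25  0.69] spd0.40
a 11 [-0.35  0.25  1.    1.78 -0.21  1.06  1.93] 0.0 tcp [ 0.45 -0.3   0.39] w [ 0.41 -0.26  0.74] spd0.40
a 17 [-0.07  0.58  0.95  1.47 -0.42  1.43  1.75] 0.0 tcp [ 0.49 -0.32  0.37] w [ 0.52 -0.33  0.72] spd0.40
a 23 [ 0.26  0.81  0.89  1.17 -0.62  1.81  1.53] 0.0 tcp [ 0.49 -0.37  0.36] w [ 0.55 -0.49  0.68] spd0.40
a 25 [ 0.47  0.8   0.64  1.07 -0.56  1.88  1.34] 0.0 tcp [ 0.48 -0.4   0.36] w [ 0.53 -0.56  0.67] spd0.80
b 5 [ 0.51  0.94  0.57  1.12 -0.61  1.87  1.39] 0.0 tcp [ 0.48 -0.38  0.27] w [ 0.54 -0.59  0.54] spd0.10
b 11 [ 0.56  1.1   0.51  1.11 -0.65  1.88  1.42] 0.0 tcp [ 0.47 -0.36  0.17] w [ 0.55 -0.61  0.4 ] spd0.12
b 13 [ 0.57  1.16  0.48  1.1  -0.66  1.89  1.43] 0.0 tcp [ 0.47 -0.36  0.14] w [ 0.56 -0.62  0.36] spd0.13
c 5 [ 0.49  1.14  0.47  1.35 -0.69  1.69  1.51] 0.0 tcp [ 0.44 -0.28  0.08] w [ 0.53 -0.54  0.29] spd0.16
d 4 [ 0.48  1.04  0.49  1.36 -0.66  1.78  1.47] 0.0 tcp [ 0.44 -0.28  
[... 868 characters left out ...]
06  0.92  0.35  1.68 -0.86  1.47  1.29] 0.0 tcp [0.5  0.08 0.13] w [ 0.64 -0.16  0.35] spd0.13
g 0 [-0.06  0.93  0.34  1.64 -0.83  1.5   1.29] 0.0 tcp [0.5  0.08 0.13] w [ 0.65 -0.15  0.35] spd0.13
g 0 [-0.07  0.94  0.34  1.61 -0.79  1.53  1.3 ] 0.0 tcp [0.5  0.07 0.13] w [ 0.66 -0.15  0.35] spd0.13
g 0 [-0.07  0.96  0.34  1.57 -0.76  1.55  1.31] 0.0 tcp [0.51 0.07 0.13] w [ 0.68 -0.14  0.35] spd0.13
g 0 [-0.07  0.97  0.33  1.53 -0.73  1.58  1.32] 0.0 tcp [0.51 0.07 0.13] w [ 0.69 -0.14  0.35] spd0.13
g 0 [-0.08  0.98  0.33  1.49 -0.7   1.6   1.33] 0.0 tcp [0.51 0.06 0.13] w [ 0.71 -0.13  0.35] spd0.12
[array([-0.19, -0.01,  0.66]), array([-0.09, -0.27,  0.35]), array([-0.09,  0.  ,  0.13])]
```

```bash
python3 - <<'E'
from side import *
q0=np.array(bot.observe()['qpos'])
A,_=TS(.32,.5);qW,e=ik(np.array([.48,-.40,.36]),A,np.array([.98,1.1,-.44,1.1,-.1,1.7,.95]),.005)
L=[F(q0+(qW-q0)*i/26) for i in range(1,27)]
o,q,pr=rows(L,q0,0);show(o,q,pr)
E
```

```text
26 [[[-0.5,-0.7,-0.6],[0.2,0.1,0.3],0],[[-0.5,-0.5,-0.6],[0.2,0.2,0.3],0],[[-0.5,-0.5,-0.5],[0.2,0.2,0.3],0],[[-0.6,-0.4,-0.5],[0.1,0.2,0.3],0],[[-0.5,-0.3,-0.4],[0.2,0.2,0.3],0],[[-0.4,-0.3,-0.3],[0.1,0.2,0.3],0],[[-0.5,-0.2,-0.3],[0.1,0.2,0.3],0],[[-0.4,-0.1,-0.2],[0.1,0.3,0.4],0],[[-0.4,0,-0.1],[0.1,0.2,0.3],0],[[-0.4,-0.1,0],[0,0.3,0.3],0],[[-0.4,0,0],[0.1,0.2,0.4],0],[[-0.3,0,0.1],[0,0.3,0.4],0],[[-0.4,0.1,0.1],[0,0.3,0.4],0],[[-0.3,0,0.1],[0,0.3,0.4],0],[[-0.3,0,0.2],[0,0.3,0.3],0],[[-0.3,0,0.2],[0,0.3,0.4],0],[[-0.3,0,0.2],[-0.1,0.3,0.5],0],[[-0.3,0,0.2],[-0.1,0.4,0.4],0],[[-0.2,-0.1,0.2],[-0.1,0.3,0.4],0],[[-0.3,-0.1,0.1],[-0.1,0.3,0.4],0],[[-0.3,-0.1,0.1],[-0.1,0.4,0.4],0],[[-0.4,-0.2,0],[-0.2,0.3,0.4],0],[[-0.3,-0.3,-0.1],[-0.1,0.3,0.5],0],[[-0.3,-0.4,-0.1],[-0.2,0.4,0.4],0],[[-0.3,-0.4,-0.2],[-0.2,0.3,0.4],0],[[-0.4,-0.4,-0.3],[-0.2,0.4,0.4],0]]
q [ 0.48  0.8   0.6   1.06 -0.54  1.88  1.32] pos [ 0.48 -0.4   0.36]
```

{"method": "play_rows", "body": {
  "plan": [
    [[-0.5,-0.7,-0.6],[0.2,0.1,0.3],0],
    [[-0.5,-0.5,-0.6],[0.2,0.2,0.3],0],
    [[-0.5,-0.5,-0.5],[0.2,0.2,0.3],0],
    [[-0.6,-0.4,-0.5],[0.1,0.2,0.3],0],
    [[-0.5,-0.3,-0.4],[0.2,0.2,0.3],0],
    [[-0.4,-0.3,-0.3],[0.1,0.2,0.3],0],
    [[-0.5,-0.2,-0.3],[0.1,0.2,0.3],0],
    [[-0.4,-0.1,-0.2],[0.1,0.3,0.4],0],
    [[-0.4,0,-0.1],[0.1,0.2,0.3],0],
    [[-0.4,-0.1,0],[0,0.3,0.3],0],
    [[-0.4,0,0],[0.1,0.2,0.4],0],
    [[-0.3,0,0.1],[0,0.3,0.4],0],
    [[-0.4,0.1,0.1],[0,0.3,0.4],0],
    [[-0.3,0,0.1],[0,0.3,0.4],0],
    [[-0.3,0,0.2],[0,0.3,0.3],0],
    [[-0.3,0,0.2],[0,0.3,0.4],0]
  ]
}}

```text
clock: 9.57
position: [0.4771, -0.3115, 0.3809]
tool_rot: [-3.087, -0.01, 2.554]
force: [0.1, 0.6, -0.3]
grip_width: 0.0428
finger_force: 0.0
```

```bash
python3 - <<'E'
from side import *
s=bot.observe();q0=np.array(s['qpos']);print(s['clock'],s['position'],q0,s['grip_width'])
A,_=TS(.32,.5);qW,e=ik(np.array([.48,-.40,.36]),A,np.array([.98,1.1,-.44,1.1,-.1,1.7,.95]),.005)
L=[F(q0+(qW-q0)*i/16) for i in range(1,17)]
o,q,pr=rows(L,q0,0.1);show(o,q,pr)
E
```

```text
9.575 [ 0.48 -0.31  0.38] [-0.21  0.48  1.    1.59 -0.36  1.3   1.82] 0.04278350196257704
16 [[[0.1,0.3,0.3],[0,0.3,0.2],0.1],[[-0.2,0.1,0.3],[0,0.3,0.3],0.1],[[-0.2,0,0.4],[-0.1,0.3,0.2],0.1],[[-0.2,0,0.3],[0,0.2,0.2],0.1],[[-0.2,0,0.2],[-0.1,0.3,0.3],0.1],[[-0.2,-0.1,0.2],[0,0.2,0.2],0.1],[[-0.2,0,0.1],[-0.1,0.3,0.3],0.1],[[-0.2,-0.1,0.1],[-0.1,0.2,0.2],0.1],[[-0.2,-0.1,0],[-0.1,0.2,0.3],0.1],[[-0.2,-0.2,0],[-0.1,0.2,0.2],0.1],[[-0.2,-0.2,-0.2],[-0.2,0.2,0.3],0.1],[[-0.2,-0.2,-0.2],[-0.1,0.2,0.3],0.1],[[-0.2,-0.3,-0.3],[-0.2,0.1,0.2],0.1],[[-0.2,-0.3,-0.3],[-0.2,0.2,0.3],0.1],[[-0.2,-0.3,-0.5],[-0.1,0.1,0.3],0.1],[[-0.1,-0.4,-0.5],[-0.3,0.1,0.2],0.1]]
q [ 0.41  0.84  0.79  1.08 -0.65  1.91  1.41] pos [ 0.48 -0.4   0.36]
```

{"method": "play_rows", "body": {
  "plan": [
    [[0.1,0.3,0.3],[0,0.3,0.2],0.1],
    [[-0.2,0.1,0.3],[0,0.3,0.3],0.1],
    [[-0.2,0,0.4],[-0.1,0.3,0.2],0.1],
    [[-0.2,0,0.3],[0,0.2,0.2],0.1],
    [[-0.2,0,0.2],[-0.1,0.3,0.3],0.1],
    [[-0.2,-0.1,0.2],[0,0.2,0.2],0.1],
    [[-0.2,0,0.1],[-0.1,0.3,0.3],0.1],
    [[-0.2,-0.1,0.1],[-0.1,0.2,0.2],0.1],
    [[-0.2,-0.1,0],[-0.1,0.2,0.3],0.1],
    [[-0.2,-0.2,0],[-0.1,0.2,0.2],0.1],
    [[-0.2,-0.2,-0.2],[-0.2,0.2,0.3],0.1],
    [[-0.2,-0.2,-0.2],[-0.1,0.2,0.3],0.1],
    [[-0.2,-0.3,-0.3],[-0.2,0.1,0.2],0.1],
    [[-0.2,-0.3,-0.3],[-0.2,0.2,0.3],0.1],
    [[-0.2,-0.3,-0.5],[-0.1,0.1,0.3],0.1],
    [[-0.1,-0.4,-0.5],[-0.3,0.1,0.2],0.1]
  ]
}}

```text
clock: 11.58
position: [0.4799, -0.3995, 0.3602]
tool_rot: [3.131, -0.496, 1.896]
force: [-0.7, 0.3, 0.2]
grip_width: 0.0382
finger_force: 0.0
```

```bash
python3 - <<'E'
from side import *
s=bot.observe();q0=np.array(s['qpos']);print(s['clock'],s['position'],q0,s['grip_width'])
c=(np.array(s['position']),R.from_euler('xyz',s['tool_rot']))
L=lerp(c,pose([.4457,-.2873,.08],.32,.9,.10),14)
o,q,pr=rows(L,q0,0.1);show(o,q,pr);print(err(q,*L[-1]))
E
```

```text
11.575 [ 0.48 -0.4   0.36] [ 0.35  0.83  0.84  1.11 -0.68  1.91  1.41] 0.03816994682668403
14 [[[-0.2,0,0.6],[0,0.2,0],0.1],[[-0.2,0,0.6],[0,0.2,0],0.1],[[-0.2,0,0.6],[0,0.2,0],0.1],[[-0.3,0,0.6],[0,0.2,0],0.1],[[-0.2,0,0.6],[0,0.2,0],0.1],[[-0.3,0,0.6],[0,0.2,0],0.1],[[-0.3,0,0.6],[0,0.1,0],0.1],[[-0.3,0,0.5],[0,0.2,0],0.1],[[-0.4,0,0.6],[0,0.2,0],0.1],[[-0.3,0,0.5],[0,0.2,0],0.1],[[-0.4,0,0.6],[0,0.2,0],0.1],[[-0.3,0,0.5],[0,0.2,0],0.1],[[-0.4,0,0.5],[0,0.2,0],0.1],[[-0.4,0,0.5],[0,0.2,0],0.1]]
q [ 0.53  1.19  0.6   1.1  -0.74  1.93  1.5 ] pos [ 0.47 -0.36  0.14]
[ 0. -0. -0. -0.  0.  0.]
```

{"method": "play_rows", "body": {
  "plan": [
    [[-0.2,0,0.6],[0,0.2,0],0.1],
    [[-0.2,0,0.6],[0,0.2,0],0.1],
    [[-0.2,0,0.6],[0,0.2,0],0.1],
    [[-0.3,0,0.6],[0,0.2,0],0.1],
    [[-0.2,0,0.6],[0,0.2,0],0.1],
    [[-0.3,0,0.6],[0,0.2,0],0.1],
    [[-0.3,0,0.6],[0,0.1,0],0.1],
    [[-0.3,0,0.5],[0,0.2,0],0.1],
    [[-0.4,0,0.6],[0,0.2,0],0.1],
    [[-0.3,0,0.5],[0,0.2,0],0.1],
    [[-0.4,0,0.6],[0,0.2,0],0.1],
    [[-0.3,0,0.5],[0,0.2,0],0.1],
    [[-0.4,0,0.5],[0,0.2,0],0.1],
    [[-0.4,0,0.5],[0,0.2,0],0.1]
  ]
}}

```text
clock: 13.32
position: [0.4682, -0.357, 0.1382]
tool_rot: [3.127, -0.902, 1.904]
force: [0.1, 0.2, 0.3]
grip_width: 0.0383
finger_force: 0.0
```

```bash
python3 - <<'E'
from side import *
from h import *
s=bot.observe();q0=np.array(s['qpos']);print(s['clock'],s['position'],q0)
f=grab_frame('wrist');im=f['pixels'].copy();w=cloud(f)
Pt=w.reshape(-1,3);Pt=Pt[~np.isnan(Pt[:,0])]
c0=np.array([.534,-.258]);rr=np.hypot(*(Pt[:,:2]-c0).T)
h=Pt[(rr>.08)&(rr<.106)&(Pt[:,2]>.055)&(Pt[:,2]<.105)&(Pt[:,0]<.47)]
print('bar',len(h),np.median(h,0).round(4) if len(h) else '')
b=Pt[(rr<.06)&(Pt[:,2]>.02)&(Pt[:,2]<.11)]
if len(b)>50:
    r=least_squares(lambda p:np.hypot(b[:,0]-p[0],b[:,1]-p[1])-.052,c0,loss='soft_l1',f_scale=.002);print('jug',r.x,len(b))
# scene/side check too
for p in ([.4457,-.2873,.08],):
    u=proj(f,p);cv2.circle(im,tuple(int(a) for a in u),4,(255,0,0),2)
cv2.imwrite('pics/w2.png',im[...,::-1])
c=(np.array(s['position']),R.from_euler('xyz',s['tool_rot']))
print('to go in tool',c[1].inv().apply(pose([.4457,-.2873,.08],.32,.9,0)[0]-c[0]))
E
```

```text
13.325 [ 0.47 -0.36  0.14] [ 0.48  1.15  0.6   1.17 -0.75  1.91  1.48]
bar 740 [ 0.45 -0.29  0.08]
jug [ 0.53 -0.26] 6533
to go in tool [-0.   0.   0.1]
```

View pics/w2.png

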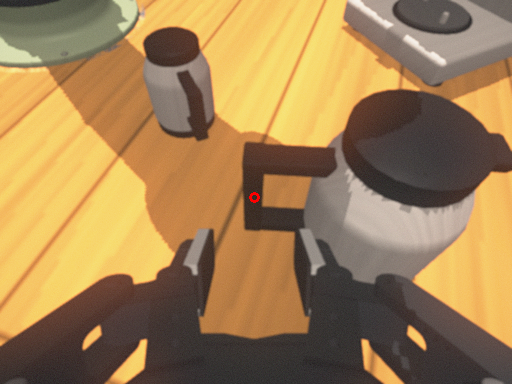

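The red mark, my computed grip point, sits on the handle bar at (254,197). It is midway between the jaws, and the right finger lines up with the gap. I'll advance 100 mm.

{"method": "play_rows", "body": {
  "plan": [
    [[0,0,0.8],[0,0,0],0.1],
    [[0,0,0.8],[0,0,0],0.1],
    [[0,0,0.8],[0,0,0],0.1],
    [[0,0,0.8],[0,0,0],0.1],
    [[0,0,0.8],[0,0,0],0.1],
    [[0,0,0],[0,0,0],0.1]
  ]
}}

```text
clock: 14.12
position: [0.4438, -0.282, 0.0767]
tool_rot: [3.128, -0.901, 1.903]
force: [-1.6, -1.7, -0.1]
grip_width: 0.0383
finger_force: 0.0
```

```bash
python3 - <<'E'
from side import *
from h import *
np.set_printoptions(precision=4,suppress=True)
s=bot.observe();print(s['clock'],s['position'],s['force'],s['qpos'])
f=grab_frame('wrist');im=f['pixels'].copy()
cv2.imwrite('pics/w3.png',im[140:380,120:440][...,::-1])
g=s['position']-.005*R.from_euler('xyz',s['tool_rot']).apply([0,0,1]);print('grasp pt',g)
E
```

```text
14.125 [ 0.4438 -0.282   0.0767] [-1.6033 -1.6671 -0.0557] [ 0.3884  1.1396  0.5795  1.4157 -0.7756  1.7151  1.561 ]
grasp pt [ 0.4451 -0.2857  0.0798]
```

View pics/w3.png

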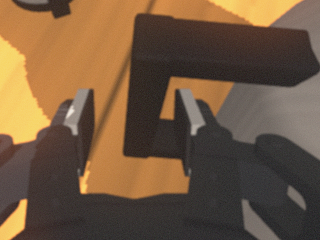

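The bar, at (150,90) in the crop, stands between the jaws with the right finger in the gap. I'll close.

{"method": "play_rows", "body": {
  "plan": [
    [[0,0,0],[0,0,0],1],
    [[0,0,0],[0,0,0],1],
    [[0,0,0],[0,0,0],1],
    [[0,0,0],[0,0,0],1],
    [[0,0,0],[0,0,0],1],
    [[0,0,0],[0,0,0],1]
  ],
  "newtons": 110
}}

```text
clock: 14.92
position: [0.444, -0.2829, 0.0773]
tool_rot: [3.127, -0.9, 1.904]
force: [-0.7, -3.2, 5.8]
grip_width: 0.0116
finger_force: 109.0
```

```bash
cat > look.py <<'E'
from side import *
from h import *
np.set_printoptions(precision=4,suppress=True)
def jugpose(c0,zoff,save=None):
    """fit jug circle (body) + lid + handle per camera"""
    for n in('scene','side'):
        f=grab_frame(n);w=cloud(f);Pt=w.reshape(-1,3);Pt=Pt[~np.isnan(Pt[:,0])];Pt=Pt-[0,0,zoff]
        if save:cv2.imwrite(f'pics/{save}_{n}.png',f['pixels'][...,::-1])
        rr=np.hypot(*(Pt[:,:2]-c0).T);lid=Pt[(rr<.06)&(Pt[:,2]>.143)&(Pt[:,2]<.165)]
        b=Pt[(rr<.06)&(Pt[:,2]>.02)&(Pt[:,2]<.11)]
        if len(lid)>30:print(n,'lid',len(lid),np.array(cv2.minEnclosingCircle(lid[:,:2].astype(np.float32))[0]),'slope',np.linalg.lstsq(np.c_[lid[:,:2]-c0,np.ones(len(lid))],lid[:,2],rcond=None)[0])
        if len(b)>30:
            r=least_squares(lambda p:np.hypot(b[:,0]-p[0]-p[2]*(b[:,2]-.065),b[:,1]-p[1]-p[3]*(b[:,2]-.065))-.052,[*c0,0,0],loss='soft_l1',f_scale=.002);print(n,'body+tilt',len(b),r.x)
E
python3 - <<'E'
from look import *
s=bot.observe();print(s['clock'],s['position'],s['force'],s['grip_width'],s['finger_force'],s['tool_rot'])
jugpose(np.array([.534,-.258]),0)
q0=np.array(s['qpos']);c=(np.array(s['position']),R.from_euler('xyz',s['tool_rot']))
o,q,pr=rows(lerp(c,(c[0]+[0,0,.02],c[1]),2)+lerp((c[0]+[0,0,.02],c[1]),(c[0]+[0,0,.1],c[1]),4),q0,1);show(o,q,pr)
E
```

```text
14.925 [ 0.444  -0.2829  0.0773] [-0.7172 -3.2068  5.8304] 0.011599117501754401 108.95621985197067 [ 3.1269 -0.8996  1.9037]
scene lid 774 [ 0.5325 -0.2511] slope [-0.0013 -0.0019  0.1487]
scene body+tilt 304 [ 0.532  -0.2511 -0.0302  0.0102]
side lid 115 [ 0.5133 -0.2497] slope [ 0.1993 -0.0078  0.1545]
6 [[[0.3,0,-0.2],[0,0,0],1],[[0.3,0,-0.3],[0,0,0],1],[[0.7,0,-0.5],[0,0,0],1],[[0.6,0,-0.5],[0,0,0],1],[[0.6,0,-0.5],[0,0,0],1],[[0.6,0,-0.5],[0,0,0],1]]
q [ 0.4232  1.0471  0.6212  1.3574 -0.7163  1.8478  1.5343] pos [ 0.4434 -0.2839  0.1769]
```

{"method": "play_rows", "body": {
  "plan": [
    [[0.3,0,-0.25],[0,0,0],1],
    [[0.3,0,-0.25],[0,0,0],1],
    [[0.62,0,-0.5],[0,0,0],1],
    [[0.62,0,-0.5],[0,0,0],1],
    [[0.62,0,-0.5],[0,0,0],1],
    [[0.62,0,-0.5],[0,0,0],1],
    [[0,0,0],[0,0,0],1]
  ]
}}

```text
clock: 15.9
position: [0.4438, -0.2844, 0.1778]
tool_rot: [3.125, -0.898, 1.905]
force: [-0.4, 0.1, -6.5]
grip_width: 0.0121
finger_force: 108.9
```

```bash
python3 - <<'E'
from look import *
s=bot.observe();print(s['clock'],s['position'],s['force'],s['moment'],s['grip_width'],s['finger_force'],s['tool_rot'])
f=grab_frame('scene');im1=f['pixels'][190:290,130:250];f2=grab_frame('side');im2=f2['pixels'][150:310,190:330]
a=cv2.resize(im1,(480,400),interpolation=2);b=cv2.resize(im2,(320,366),interpolation=2)
cv=np.zeros((400,800,3),np.uint8);cv[:,:480]=a;cv[:366,480:]=b;cv2.imwrite('pics/c4.png',cv[...,::-1])
np.savez('sc4.npz',**f);np.savez('sd4.npz',**f2)
jugpose(np.array([.533,-.252]),.098)
E
```

```text
15.9 [ 0.4438 -0.2844  0.1778] [-0.3921  0.098  -6.4728] [-1.8348 -0.0673 -0.0058] 0.012086195773963653 108.90289315611881 [ 3.1248 -0.8979  1.9054]
scene lid 949 [ 0.5326 -0.2525] slope [-0.0103  0.0052  0.1483]
scene body+tilt 380 [ 0.5314 -0.2522 -0.0213  0.0018]
side lid 99 [ 0.5072 -0.2515] slope [ 0.2296 -0.0019  0.1552]
side body+tilt 175 [ 0.5338 -0.2569  0.0201 -0.0674]
```

View pics/c4.png

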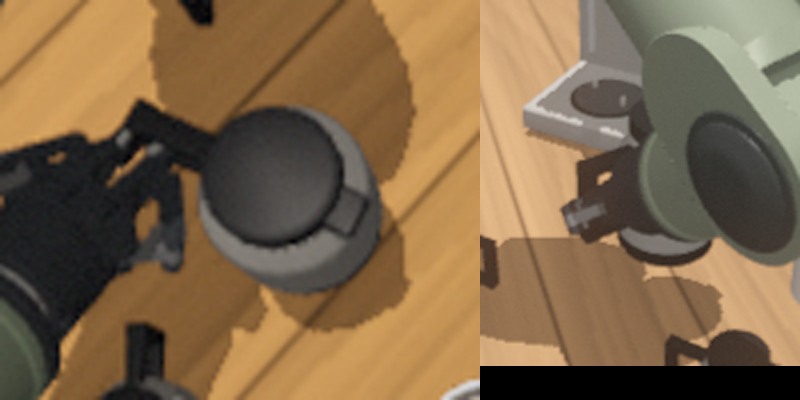

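```bash
cat > yaw.py <<'E'
from look import *
def meas(f,zoff,c0,verbose=1):
    w=cloud(f).reshape(-1,3);w=w[~np.isnan(w[:,0])]-[0,0,zoff]
    rr=np.hypot(*(w[:,:2]-c0).T);lid=w[(rr<.048)&(w[:,2]>.144)&(w[:,2]<.156)]
    def rim(c):
        return cv2.minEnclosingCircle(lid[:,:2].astype(np.float32))[0]
    c=np.array(rim(c0));cen=lid[:,:2].mean(0)
    v=w[:,:2]-c;rr=np.hypot(*v.T);an=np.arctan2(v[:,1],v[:,0])
    h=(rr>.06)&(rr<.098)&(w[:,2]>.112)&(w[:,2]<.128)&(np.cos(an-np.pi-.4)>.8)
    l=(rr>.046)&(rr<.058)&(w[:,2]>.13)&(w[:,2]<.144)&(np.cos(an-.4)>.8)
    o={}
    for n,m,a0 in(('handle',h,np.pi),('lip',l,0)):
        if m.sum()>3:
            # direction through lid centre, weighted by radius
            p=np.median(v[m]/rr[m,None],0);o[n]=(np.arctan2(p[1],p[0])-a0+np.pi)%(2*np.pi)-np.pi;o[n+'_n']=int(m.sum())
    print(c,cen,o);return c,o
if __name__=='__main__':
    meas(dict(np.load('scene0.npz')),0,np.array([.533,-.2566]))
    meas(dict(np.load('sc4.npz')),.098,np.array([.5326,-.2525]))
    s=bot.observe();A=R.from_euler('xyz',s['tool_rot']);y=A.apply([0,1,0]);print('tool y',y,np.arctan2(y[1],y[0]))
    y0=R.from_euler('xyz',[3.1269,-.8996,1.9037]).apply([0,1,0]);print(np.arctan2(y0[1],y0[0]))
    g=s['position']-.005*A.apply([0,0,1]);print('g',g,'pred centre',g+.093*y)
E
python3 yaw.py
```

```text
[ 0.5333 -0.2569] [ 0.5342 -0.2566] {'handle': np.float64(0.26238757886174024), 'handle_n': 104, 'lip': np.float64(0.2477643542636807), 'lip_n': 46}
[ 0.5346 -0.2507] [ 0.5341 -0.2535] {'handle': np.float64(0.38353578051206405), 'handle_n': 217, 'lip': np.float64(0.22036940009848394), 'lip_n': 43}
tool y [0.9487 0.3159 0.0084] 0.32144661422550397
0.3213978562055994
g [ 0.4446 -0.2875  0.1786] pred centre [ 0.5328 -0.2581  0.1794]
```

```bash
cat >> side.py <<'E'
def jp(C,zb,yw,oy=.0033,tilt=.9,zo=.081):
    """tool pose for jug centre C(xy), underside height zb, jug yaw"""
    c,s=np.cos(yw),np.sin(yw);g=np.r_[C[0]-.093*c+oy*s,C[1]-.093*s-oy*c,zb+zo];return pose(g,yw,tilt)
BX=np.array([np.cos(.783),np.sin(.783)]);BY=np.array([-BX[1],BX[0]])
def cur():
    s=bot.observe();return np.array(s['qpos']),(np.array(s['position']),R.from_euler('xyz',s['tool_rot']))
E
python3 - <<'E'
from side import *
q,c=cur()
L=lerp(c,jp(d-.17*BX,.095,.424),16)
o,q,pr=rows(L,q,1);show(o,q,pr);print(err(q,*L[-1]),[x.round(2) for x in pts(q)])
E
```

```text
16 [[[0.4,0,0.5],[0,0,0],1],[[0.4,0.1,0.5],[0.1,0,0],1],[[0.4,0,0.5],[0,0,-0.1],1],[[0.4,0.1,0.5],[0,0,0],1],[[0.4,0,0.6],[0.1,0,0],1],[[0.4,0.1,0.5],[0,0,0],1],[[0.4,0,0.5],[0,0,-0.1],1],[[0.4,0.1,0.5],[0.1,0,0],1],[[0.4,0.1,0.5],[0,0,0],1],[[0.4,0.1,0.5],[0.1,0,0],1],[[0.4,0,0.5],[0,0,-0.1],1],[[0.4,0.1,0.5],[0,0,0],1],[[0.3,0.1,0.5],[0.1,0,0],1],[[0.4,0.1,0.5],[0,0,0],1],[[0.4,0.1,0.6],[0,0,-0.1],1],[[0.4,0.1,0.5],[0.1,0,0],1]]
q [ 0.04  0.83  0.59  1.92 -0.78  1.53  1.56] pos [ 0.38 -0.03  0.17]
[-0. -0.  0. -0. -0. -0.] [array([ 0.39, -0.06,  0.73]), array([ 0.49, -0.28,  0.39]), array([ 0.38, -0.03,  0.17])]
```

{"method": "play_rows", "body": {
  "plan": [
    [[0.4,0,0.5],[0,0,0],1],
    [[0.4,0.1,0.5],[0.1,0,0],1],
    [[0.4,0,0.5],[0,0,-0.1],1],
    [[0.4,0.1,0.5],[0,0,0],1],
    [[0.4,0,0.6],[0.1,0,0],1],
    [[0.4,0.1,0.5],[0,0,0],1],
    [[0.4,0,0.5],[0,0,-0.1],1],
    [[0.4,0.1,0.5],[0.1,0,0],1],
    [[0.4,0.1,0.5],[0,0,0],1],
    [[0.4,0.1,0.5],[0.1,0,0],1],
    [[0.4,0,0.5],[0,0,-0.1],1],
    [[0.4,0.1,0.5],[0,0,0],1],
    [[0.3,0.1,0.5],[0.1,0,0],1],
    [[0.4,0.1,0.5],[0,0,0],1],
    [[0.4,0.1,0.6],[0,0,-0.1],1],
    [[0.4,0.1,0.5],[0.1,0,0],1],
    [[0,0,0],[0,0,0],1]
  ]
}}

```text
clock: 18.23
position: [0.3757, -0.0314, 0.1724]
tool_rot: [-3.141, -0.9, 2.002]
force: [0.0, -0.9, -5.8]
grip_width: 0.0121
finger_force: 108.9
```

```bash
python3 - <<'E'
from look import *
q,c=cur();s=bot.observe();print(s['clock'],s['force'],s['grip_width'])
y=c[1].apply([0,1,0]);g=c[0]-.005*c[1].apply([0,0,1]);yw=np.arctan2(y[1],y[0]);print('g',g,'yaw',yw,'y',y)
C=g[:2]+.093*y[:2]+.0033*np.array([-y[1],y[0]]);print('pred C',C,'want',d-.17*BX)
ims=[]
for n in('scene','side'):
    f=grab_frame(n);np.savez('pre_'+n+'.npz',**f)
    w=cloud(f).reshape(-1,3);w=w[~np.isnan(w[:,0])]
    rr=np.hypot(*(w[:,:2]-C).T);lid=w[(rr<.045)&(w[:,2]>.23)&(w[:,2]<.26)]
    zt_=np.percentile(lid[:,2],90) if len(lid) else 0
    k=lid[lid[:,2]>zt_-.008] if len(lid) else lid
    print(n,len(k),'ztop',zt_, np.array(cv2.minEnclosingCircle(k[:,:2].astype(np.float32))) if 0 else cv2.minEnclosingCircle(k[:,:2].astype(np.float32)),'mean',k.mean(0), 'slope',np.linalg.lstsq(np.c_[k[:,:2]-C,np.ones(len(k))],k[:,2],rcond=None)[0])
    u=proj(f,[*C,.22]).astype(int);print(u)
    x0,y0=max(u[0]-60,0),max(u[1]-50,0);ims.append(cv2.resize(f['pixels'][y0:y0+120,x0:x0+130],(400,369),interpolation=2))
cv2.imwrite('pics/c5.png',np.hstack(ims)[...,::-1])
E
```

```text
18.225 [ 0.0462 -0.8678 -5.8092] 0.012054414419311365
g [ 0.3774 -0.0349  0.1755] yaw 0.4313203177800075 y [ 0.9084  0.4181 -0.0001]
pred C [0.4605 0.007 ] want [0.4608 0.0048]
scene 738 ztop 0.24444796244933145 ((0.46180909872055054, 0.009831031784415245), 0.04039524495601654) mean [0.4631 0.0079 0.2421] slope [-0.0221  0.0041  0.2421]
[249 139]
side 7 ztop 0.24341961383471922 ((0.43347954750061035, 0.021793914958834648), 0.016173018142580986) mean [0.4327 0.0231 0.2425] slope [ 0.2056 -0.1126  0.2501]
[215 164]
```

View pics/c5.png

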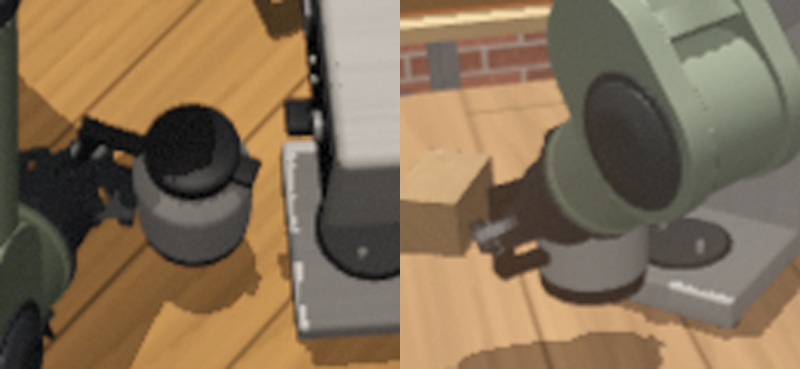

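Scene and prediction agree within 1 mm. The lid droops about 0.017 rad at the lip, so I'll correct that while lowering, then slide in under the head.

```bash
python3 - <<'E'
from side import *
q,c=cur()
def fix(p,a=.017):  # nose-up about jug y
    y=p[1].apply([0,1,0]);ax=np.array([-y[1],y[0],0]);ax/=np.linalg.norm(ax);return (p[0],R.from_rotvec(-a*ax)*p[1])
t1=fix(jp(d-.16*BX,.074,.424,zo=.0805));t2=fix(jp(d,.074,.424,zo=.0805))
L=lerp(c,t1,4)+lerp(t1,t2,12)
o,q,pr=rows(L,q,1,dec=2);show(o,q,pr);print(err(q,*L[-1]),[brew(x).round(2) for x in pts(q)])
E
```

```text
16 [[[-0.14,0.09,0.16],[-0.02,0,-0.02],1],[[-0.15,0.09,0.15],[-0.03,0,-0.01],1],[[-0.14,0.09,0.16],[-0.02,0,-0.02],1],[[-0.14,0.08,0.16],[-0.03,0.01,-0.01],1],[[0.11,0.5,0.15],[0,0,0],1],[[0.11,0.5,0.15],[0,0,0],1],[[0.11,0.5,0.15],[0,0,0],1],[[0.11,0.5,0.16],[0,0,0],1],[[0.11,0.5,0.15],[0,0,0],1],[[0.11,0.5,0.15],[0,0,0],1],[[0.11,0.5,0.15],[0,0,0],1],[[0.11,0.5,0.15],[0,0,0],1],[[0.11,0.5,0.16],[0,0,0],1],[[0.11,0.5,0.15],[0,0,0],1],[[0.11,0.5,0.15],[0,0,0],1],[[0.11,0.5,0.15],[0,0,0],1]]
q [-0.13  0.89  0.48  1.75 -0.98  1.51  1.33] pos [0.5  0.09 0.15]
[-0. -0. -0. -0. -0.  0.] [array([-0.2 ,  0.03,  0.7 ]), array([-0.19, -0.22,  0.37]), array([-0.09,  0.03,  0.15])]
```

{"method": "play_rows", "body": {
  "plan": [
    [[-0.14,0.09,0.16],[-0.02,0,-0.02],1],
    [[-0.15,0.09,0.15],[-0.03,0,-0.01],1],
    [[-0.14,0.09,0.16],[-0.02,0,-0.02],1],
    [[-0.14,0.08,0.16],[-0.03,0.01,-0.01],1],
    [[0.11,0.5,0.15],[0,0,0],1],
    [[0.11,0.5,0.15],[0,0,0],1],
    [[0.11,0.5,0.15],[0,0,0],1],
    [[0.11,0.5,0.16],[0,0,0],1],
    [[0.11,0.5,0.15],[0,0,0],1],
    [[0.11,0.5,0.15],[0,0,0],1],
    [[0.11,0.5,0.15],[0,0,0],1],
    [[0.11,0.5,0.15],[0,0,0],1],
    [[0.11,0.5,0.16],[0,0,0],1],
    [[0.11,0.5,0.15],[0,0,0],1],
    [[0.11,0.5,0.15],[0,0,0],1],
    [[0.11,0.5,0.15],[0,0,0],1],
    [[0,0,0],[0,0,0],1]
  ]
}}

```text
clock: 20.45
position: [0.4967, 0.0876, 0.1514]
tool_rot: [3.115, -0.901, 2.016]
force: [0.1, -0.4, -4.9]
grip_width: 0.0118
finger_force: 108.6
```

```bash
cat > st.py <<'E'
from look import *
q,c=cur();s=bot.observe()
y=c[1].apply([0,1,0]);g=c[0]-.005*c[1].apply([0,0,1]);yw=np.arctan2(y[1],y[0])
C=g[:2]+.093*y[:2]/np.hypot(*y[:2])+.0033*np.array([-y[1],y[0]])
print('clk',s['clock'],'F',s['force'].round(2),'M',s['moment'].round(2),'w',round(s['grip_width'],4),'yaw',round(yw,4),'tilt y_z',y[2].round(4),'g',g,'C-d in brewer',np.array([(C-d)@BX,(C-d)@BY]),'zb',g[2]-.0805)
E
python3 st.py; python3 - <<'E'
from look import *
for n in('side','wrist'):
    f=grab_frame(n);im=f['pixels']
    if n=='side': im=im[130:240,180:320];im=cv2.resize(im,(400,314),interpolation=2);a=im
    else: a2=cv2.resize(im,(400,300))
cv2.imwrite('pics/c6.png',np.hstack([a[:300],a2])[...,::-1])
E
```

```text
clk 20.45 F [ 0.06 -0.4  -4.92] M [-1.79 -0.24  0.05] w 0.0118 yaw 0.4244 tilt y_z 0.0168 g [0.4983 0.084  0.1545] C-d in brewer [0.0007 0.0002] zb 0.07397065820274289
```

View pics/c6.png

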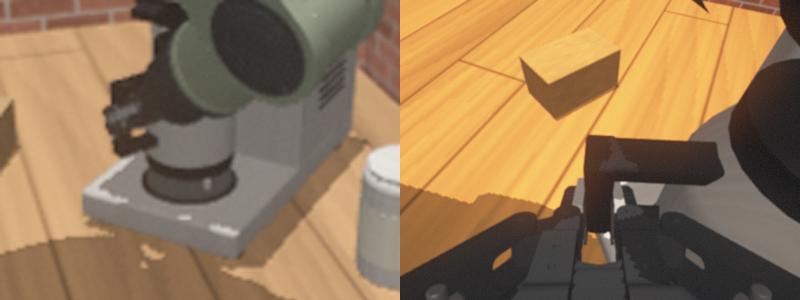

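The foot hovers over the plate, with a peg visible in front of it at crop pixel (207,183). Force is only the jug's weight. I'll lower gently and feel for the pegs.

{"method": "play_rows", "body": {
  "plan": [
    [[-0.06,0,0.05],[0,0,0],1],
    [[-0.06,0,0.05],[0,0,0],1],
    [[-0.06,0,0.05],[0,0,0],1],
    [[-0.06,0,0.05],[0,0,0],1],
    [[-0.03,0,0.025],[0,0,0],1],
    [[-0.03,0,0.025],[0,0,0],1],
    [[0,0,0],[0,0,0],1]
  ]
}}

```text
clock: 21.42
position: [0.4964, 0.0871, 0.1416]
tool_rot: [3.115, -0.901, 2.015]
force: [-1.1, -0.1, -5.7]
grip_width: 0.0123
finger_force: 108.7
```

```bash
python3 st.py
```

```text
clk 21.425 F [-1.12 -0.11 -5.7 ] M [-1.73 -0.24  0.07] w 0.0123 yaw 0.4231 tilt y_z 0.0164 g [0.498  0.0835 0.1447] C-d in brewer [ 0.0001 -0.0001] zb 0.06421781424037952
```

{"method": "play_rows", "body": {
  "plan": [
    [[-0.03,0,0.025],[0,0,0],1],
    [[-0.03,0,0.025],[0,0,0],1],
    [[-0.03,0,0.025],[0,0,0],1],
    [[0,0,0],[0,0,0],1]
  ]
}}

```text
clock: 21.92
position: [0.4964, 0.0872, 0.1387]
tool_rot: [3.115, -0.901, 2.014]
force: [0.1, 0.0, -4.6]
grip_width: 0.0116
finger_force: 108.7
```

```bash
python3 st.py
```

```text
clk 21.925 F [ 0.09  0.02 -4.57] M [-1.77 -0.26  0.01] w 0.0116 yaw 0.4231 tilt y_z 0.0163 g [0.498  0.0836 0.1418] C-d in brewer [ 0.0001 -0.    ] zb 0.06126286894273232
```

{"method": "play_rows", "body": {
  "plan": [
    [[-0.03,0,0.025],[0,0,0],1],
    [[-0.03,0,0.025],[0,0,0],1],
    [[-0.03,0,0.025],[0,0,0],1],
    [[0,0,0],[0,0,0],1]
  ]
}}

```text
clock: 22.42
position: [0.4964, 0.0873, 0.1358]
tool_rot: [3.115, -0.901, 2.015]
force: [0.2, -0.3, -5.3]
grip_width: 0.0119
finger_force: 108.7
```

```bash
python3 st.py
```

```text
clk 22.425 F [ 0.24 -0.31 -5.25] M [-1.79 -0.25 -0.05] w 0.0119 yaw 0.4231 tilt y_z 0.0164 g [0.498  0.0837 0.1389] C-d in brewer [0.0002 0.0001] zb 0.05837153796784551
```

{"method": "play_rows", "body": {
  "plan": [
    [[-0.03,0,0.025],[0,0,0],1],
    [[-0.03,0,0.025],[0,0,0],1],
    [[-0.03,0,0.025],[0,0,0],1],
    [[0,0,0],[0,0,0],1]
  ]
}}

```text
clock: 22.92
position: [0.4964, 0.0874, 0.1328]
tool_rot: [3.115, -0.901, 2.014]
force: [0.3, 0.1, -4.6]
grip_width: 0.0114
finger_force: 108.7
```

```bash
python3 st.py
```

```text
clk 22.925 F [ 0.29  0.14 -4.61] M [-1.77 -0.19 -0.03] w 0.0114 yaw 0.4231 tilt y_z 0.0163 g [0.498  0.0838 0.1359] C-d in brewer [0.0003 0.0001] zb 0.055433373528006716
```

{"method": "play_rows", "body": {
  "plan": [
    [[-0.03,0,0.025],[0,0,0],1],
    [[-0.03,0,0.025],[0,0,0],1],
    [[-0.03,0,0.025],[0,0,0],1],
    [[0,0,0],[0,0,0],1]
  ]
}}

```text
clock: 23.42
position: [0.4965, 0.0875, 0.1299]
tool_rot: [3.115, -0.901, 2.014]
force: [-0.9, -0.8, -6.3]
grip_width: 0.0116
finger_force: 108.7
```

```bash
python3 st.py
```

```text
clk 23.425 F [-0.88 -0.77 -6.28] M [-1.76 -0.25  0.08] w 0.0116 yaw 0.4231 tilt y_z 0.0163 g [0.498  0.0839 0.133 ] C-d in brewer [0.0004 0.0001] zb 0.05251134228458913
```

{"method": "play_rows", "body": {
  "plan": [
    [[-0.03,0,0.025],[0,0,0],1],
    [[-0.03,0,0.025],[0,0,0],1],
    [[0,0,0],[0,0,0],1]
  ]
}}

```text
clock: 23.8
position: [0.496, 0.0876, 0.129]
tool_rot: [3.115, -0.903, 2.015]
force: [-6.4, -2.8, 10.3]
grip_width: 0.012
finger_force: 109.3
```

```bash
python3 st.py
```

```text
clk 23.8 F [-6.4  -2.77 10.26] M [0.14 1.25 1.16] w 0.012 yaw 0.4236 tilt y_z 0.0164 g [0.4976 0.084  0.1321] C-d in brewer [0.0002 0.0006] zb 0.051557368448006305
```

Contact comes at an underside height of 0.052, so the foot is home on the pegs. Next I'll turn the jug and plate about the plate axis to square, +0.36 rad.

```bash
python3 - <<'E'
from side import *
q,c=cur()
def rot(c,a):
    r=R.from_rotvec([0,0,a]);o=np.r_[d,0];return (o+r.apply(c[0]-o),r*c[1])
c2=(c[0]+[0,0,.0005],c[1])
L=[rot(c2,(.784-.4236)*i/10) for i in range(1,11)]
o,q,pr=rows(L,q,1,dec=2);show(o,q,pr);print(err(q,*L[-1]),[brew(x).round(3) for x in pts(q)])
E
```

```text
10 [[[-0.07,0,-0.12],[0.19,0,-0.15],1],[[-0.08,0,-0.1],[0.19,0.01,-0.15],1],[[-0.08,0,-0.11],[0.19,0,-0.15],1],[[-0.09,0,-0.1],[0.18,0.01,-0.15],1],[[-0.08,0,-0.11],[0.19,0,-0.14],1],[[-0.08,0,-0.1],[0.19,0,-0.15],1],[[-0.09,0,-0.11],[0.19,0.01,-0.15],1],[[-0.08,0.01,-0.11],[0.19,0,-0.15],1],[[-0.08,0,-0.1],[0.19,0.01,-0.15],1],[[-0.08,0,-0.11],[0.19,0,-0.15],1]]
q [-0.14  1.01  0.45  1.49 -0.76  1.65  1.41] pos [0.51 0.06 0.13]
[-0. -0. -0.  0. -0. -0.] [array([-0.17,  0.01,  0.65]), array([-0.1 , -0.27,  0.35]), array([-0.09,  0.  ,  0.13])]
```

{"method": "play_rows", "body": {
  "plan": [
    [[-0.07,0,-0.12],[0.19,0,-0.15],1],
    [[-0.08,0,-0.1],[0.19,0.01,-0.15],1],
    [[-0.08,0,-0.11],[0.19,0,-0.15],1],
    [[0,0,0],[0,0,0],1]
  ]
}}

```text
clock: 24.3
position: [0.5008, 0.0786, 0.1291]
tool_rot: [3.115, -0.902, 2.125]
force: [-4.8, -0.5, 5.9]
grip_width: 0.0119
finger_force: 108.7
```

```bash
python3 st.py
```

```text
clk 24.3 F [-4.8  -0.52  5.94] M [-0.11  0.9   0.82] w 0.0119 yaw 0.5341 tilt y_z 0.0163 g [0.5027 0.0752 0.1322] C-d in brewer [0.0004 0.0007] zb 0.05169716915652779
```

{"method": "play_rows", "body": {
  "plan": [
    [[-0.09,0,-0.1],[0.18,0.01,-0.15],1],
    [[-0.08,0,-0.11],[0.19,0,-0.14],1],
    [[-0.08,0,-0.1],[0.19,0,-0.15],1],
    [[-0.09,0,-0.11],[0.19,0.01,-0.15],1],
    [[-0.08,0.01,-0.11],[0.19,0,-0.15],1],
    [[-0.08,0,-0.1],[0.19,0.01,-0.15],1],
    [[-0.08,0,-0.11],[0.19,0,-0.15],1],
    [[0,0,0],[0,0,0],1]
  ]
}}

```text
clock: 25.3
position: [0.5152, 0.0599, 0.129]
tool_rot: [3.116, -0.901, 2.377]
force: [-3.4, -1.3, 6.2]
grip_width: 0.0119
finger_force: 108.4
```

```bash
python3 st.py;  python3 - <<'E'
from look import *
a=[]
for n,(x,y) in(('scene',(250,90)),('side',(180,130))):
    f=grab_frame(n);np.savez('fin_'+n+'.npz',**f);a.append(cv2.resize(f['pixels'][y:y+112,x:x+150],(400,299),interpolation=2))
cv2.imwrite('pics/c7.png',np.hstack(a)[...,::-1])
E
```

```text
clk 25.3 F [-3.44 -1.3   6.24] M [-0.16  0.6   0.61] w 0.0119 yaw 0.7862 tilt y_z 0.0158 g [0.518  0.057  0.1321] C-d in brewer [0.0004 0.0003] zb 0.051585124313379846
```

View pics/c7.png

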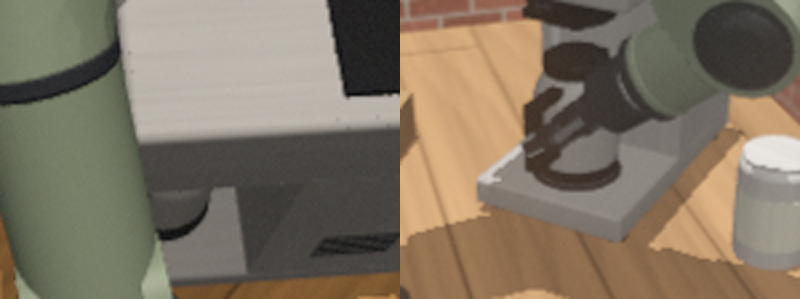

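Both views show the foot flat on the plate, at side crop (575,180). I'll relieve the preload, open partway and back straight out.

{"method": "play_rows", "body": {
  "plan": [
    [[0.022,0,-0.017],[0,0,0],1],
    [[0,0,0],[0,0,0],0.7],
    [[0,0,0],[0,0,0],0.4],
    [[0,0,0],[0,0,0],0.1],
    [[0,0,0],[0,0,0],0.1],
    [[0,0,0],[0,0,0],0.1]
  ],
  "newtons": 40
}}

```text
clock: 26.15
position: [0.515, 0.0596, 0.1295]
tool_rot: [3.117, -0.901, 2.374]
force: [-1.6, -2.6, 0.3]
grip_width: 0.0382
finger_force: 0.0
```

```bash
python3 st.py; python3 - <<'E'
from side import *
q,c=cur();z=c[1].apply([0,0,1])
L=lerp(c,(c[0]-.1*z,c[1]),6);o,q,pr=rows(L,q,.1,dec=1);print(q,err(q,*L[-1]),[brew(x).round(3) for x in pts(q)])
E
```

```text
clk 26.15 F [-1.57 -2.58  0.34] M [-0.73 -0.44  0.31] w 0.0382 yaw 0.784 tilt y_z 0.0154 g [0.5178 0.0568 0.1326] C-d in brewer [0.0001 0.0001] zb 0.05206662276788303
[-0.05  1.02  0.47  1.26 -0.73  1.84  1.34] [ 0. -0.  0.  0.  0.  0.] [array([-0.19, -0.02,  0.65]), array([-0.1 , -0.35,  0.41]), array([-0.09, -0.08,  0.19])]
```

{"method": "play_rows", "body": {
  "plan": [
    [[0,0,-0.3],[0,0,0],0.1],
    [[0,0,-0.5],[0,0,0],0.1],
    [[0,0,-0.8],[0,0,0],0.1],
    [[0,0,-0.8],[0,0,0],0.1],
    [[0,0,-0.8],[0,0,0],0.1],
    [[0,0,-0.8],[0,0,0],0.1],
    [[0,0,0],[0,0,0],0.1]
  ]
}}

```text
clock: 27.02
position: [0.5705, 0.0024, 0.1922]
tool_rot: [3.115, -0.899, 2.374]
force: [0.4, 0.6, 0.0]
grip_width: 0.0386
finger_force: 0.0
```

```bash
python3 st.py; python3 - <<'E'
from look import *
f=grab_frame('wrist');f2=grab_frame('side');np.savez('r_wrist.npz',**f);np.savez('r_side.npz',**f2)
for n,f_ in(('wrist',f),('side',f2)):
    w=cloud(f_).reshape(-1,3);w=w[~np.isnan(w[:,0])]
    v=w[:,:2]-d;b=np.c_[v@BX,v@BY,w[:,2]]
    h=b[(b[:,0]<-.08)&(b[:,0]>-.104)&(abs(b[:,1])<.03)&(b[:,2]>.1)&(b[:,2]<.17)]
    bd=b[(np.hypot(b[:,0],b[:,1])<.062)&(b[:,2]>.07)&(b[:,2]<.16)&(b[:,1]<0)]
    if len(bd)>30:
        r=least_squares(lambda p:np.hypot(bd[:,0]-p[0],bd[:,1]-p[1])-.052,[0,0],loss='soft_l1',f_scale=.002);print(n,'body',len(bd),r.x)
    if len(h):print(n,'bar',len(h),np.percentile(h,[5,50,95],axis=0))
    top=b[(b[:,0]<-.086)&(b[:,0]>-.1)&(abs(b[:,1])<.02)&(b[:,2]>.165)&(b[:,2]<.2)]
    if len(top):print('bar top z',np.percentile(top[:,2],[50,95]),'y',np.median(top[:,1]))
    lid=b[(np.hypot(b[:,0],b[:,1])<.045)&(b[:,2]>.19)&(b[:,2]<.22)];
    if len(lid):print('lid z',len(lid),np.percentile(lid[:,2],[50,95]))
a=cv2.resize(f['pixels'],(400,300));b=cv2.resize(f2['pixels'][130:242,180:330],(400,300),interpolation=2)
cv2.imwrite('pics/c8.png',np.hstack([a,b])[...,::-1])
E
```

```text
clk 27.025 F [0.44 0.61 0.04] M [-0.59 -0.59  0.03] w 0.0386 yaw 0.7831 tilt y_z 0.0163 g [ 0.5733 -0.0004  0.1953] C-d in brewer [-0.001  -0.0797] zb 0.11482501999501064
wrist body 6663 [0.0004 0.002 ]
wrist bar 1222 [[-0.0991 -0.0057  0.1013]
 [-0.0919 -0.005   0.1399]
 [-0.082   0.0025  0.168 ]]
bar top z [0.1751 0.1762] y -0.0007636834927140276
lid z 10982 [0.2023 0.2032]
side body 478 [0.0023 0.0004]
side bar 161 [[-0.1008 -0.0072  0.1044]
 [-0.0975 -0.0009  0.1344]
 [-0.0865  0.0115  0.1669]]
bar top z [0.1737 0.1756] y 0.002648670247912958
lid z 266 [0.201 0.203]
```

View pics/c8.png

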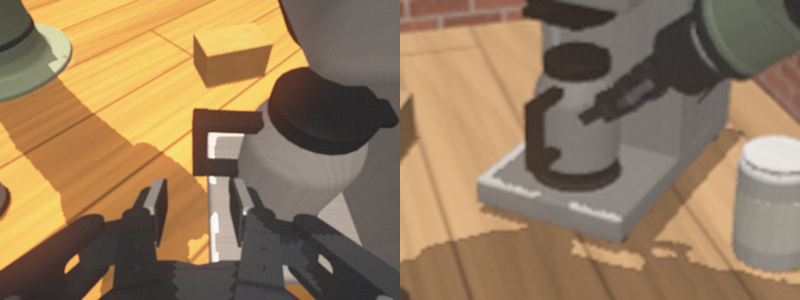

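Lid top reads 0.202 and bar top 0.175, so the jug is home and upright. The wrist view (left) shows the handle free and clear of the jaws, and the side view shows the foot flat. Last check is the handle direction, measured against the brewer in the same wrist picture.

```bash
python3 - <<'E'
from look import *
f=dict(np.load('r_wrist.npz'));w=cloud(f).reshape(-1,3);w=w[~np.isnan(w[:,0])]
v=w[:,:2]-d;b=np.c_[v@BX,v@BY,w[:,2]]
t=b[(b[:,2]>.1725)&(b[:,2]<.179)&(b[:,0]<-.06)&(b[:,0]>-.106)&(abs(b[:,1])<.03)]
print('top arm',len(t),cv2.minAreaRect((t[:,:2]*1000).astype(np.float32)))
for lo in np.arange(-.1,-.06,.01):
    k=t[(t[:,0]>lo)&(t[:,0]<lo+.01)];print(lo.round(3),len(k),np.percentile(k[:,1],[3,97]) if len(k) else '')
e=b[(b[:,2]>.042)&(b[:,2]<.05)&(b[:,0]>-.1)&(b[:,0]<-.02)&(abs(b[:,1])<.11)]
pts_=[]
for y in np.arange(-.1,.1,.005):
    k=e[(e[:,1]>y)&(e[:,1]<y+.005)]
    if len(k)>8:pts_.append((y+.0025,np.percentile(k[:,0],3)))
pts_=np.array(pts_);print(pts_.round(4).tolist())
r=least_squares(lambda p:p[0]+p[1]*pts_[:,0]-pts_[:,1],[-.08,0],loss='soft_l1',f_scale=.001);print('front edge x, slope',r.x)
E
```

```text
top arm 1433 ((-79.86219024658203, 3.9764580726623535), (20.78506088256836, 39.64564514160156), 89.91559600830078)
-0.1 372 [-0.0053  0.0129]
-0.09 356 [-0.0053  0.0119]
-0.08 352 [-0.005   0.0119]
-0.07 353 [-0.0056  0.0112]
-0.06 0 
[[-0.0775, -0.0777], [-0.0725, -0.0776], [-0.0675, -0.0781], [-0.0625, -0.0779], [-0.0575, -0.078], [-0.0525, -0.0778], [-0.0475, -0.0784], [-0.0425, -0.0783], [-0.0375, -0.0782], [-0.0325, -0.0781], [-0.0275, -0.0787], [-0.0225, -0.0778], [-0.0175, -0.0785], [-0.0125, -0.0784], [-0.0075, -0.0783], [-0.0025, -0.0782], [0.0025, -0.0781], [0.0075, -0.078], [0.0125, -0.0787], [0.0175, -0.0779], [0.0225, -0.0786], [0.0475, -0.0764], [0.0525, -0.0779], [0.0575, -0.0778], [0.0625, -0.0777], [0.0675, -0.0779], [0.0725, -0.0777], [0.0775, -0.0783], [0.0825, -0.0771], [0.0875, -0.0771], [0.0925, -0.0774]]
front edge x, slope [-0.078   0.0035]
```

```bash
python3 -c "
from workcell import bot
print(bot.job_done())"
```

```text
the job is handed in; nothing more can be done
None
```

The jug stands home on both pegs, its handle within about 0.01 rad of straight out of the front by the last wrist picture. The job is handed in at about 27 s, with the gripper clear and the tin, mug and carton not disturbed as far as I could see.

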